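Hang the case tray on the rack and load it

TASK

Hang the empty white tray in the free place of the chrome rack: tilt its front up, pass the hook on its back through the gap between the two upper rungs, then rotate it down until it is fully seated and level, and let go of it. Then stand the round aid case upright in the hung tray, and leave the other things on the counter where they are.

Things in the scene. Friction and masses are not known exactly. Their poses are not given: they have to be found in the camera images.
- tray_grip (a point): Middle of the upright grip tab at the front of the loose empty white tray (flat on the counter at first). Axes: x from front to back (hook side), y along the width, z up. The tab is 10 mm thick (x), 44 wide (y) and reaches 58 mm above the tray's underside; this point is 44 mm above the underside.
- tray_hook (a point): On the rear face of the tray's back plate, mid-width, at the underside of the tongue: 80 mm behind (+x) and 8 below tray_grip, 36 above the tray's underside; axes of tray_grip. From here the steel tongue (4 mm thick, 50 wide) runs 11.5 mm backwards; at its end a lip (50 wide, x from 7.5 to 11.5) stands up to 31 mm above this point.
- tray: The same tray (0.18 kg); origin at the centre of its underside, 40 mm behind and 44 below tray_grip. Floor 80 mm deep (x) by 112 wide (y), 4 thick; front and side walls 22 high, 4 thick; back plate 40 high, 4 thick. Seated on the rack, its tongue lies on the lower rung, its lip stands behind the upper rung, its back plate rests on the pad.
- bay_seat (a point): Free place of the fixed chrome rack: front face (x = 0), top edge of the lower rung, 71 mm above the counter. Axes: x level into the rack (trays hang on the -x side), y along the rungs, z up. Seated, the tray's axes match these and tray_hook lies here. Play 3.5 mm: released, the tray may droop 0.07 rad and sit 2 mm forward. With its hook in, it swings down by its own weight.
- gap_top (a point): Underside of the upper rung at its front face, over bay_seat, same axes. Rungs are flat bars 4 mm thick (x 0 to 4); lower rung 10 mm high, upper rung 8 mm high. The gap between them is 24 mm, so the 31 mm lip passes only with the tray's front tilted up by at least 25 degrees, best about 37.
- bay: Black rest pad that marks the free place (left or right on the rack, varies): 60 mm wide, front face at x = 0, 37 to 49 mm above the counter; origin on the counter under bay_seat, same axes.
- full_tray: Fixed full tray in the other place, 136 mm from bay_seat along the rungs: same shape as the loose tray, with two oblong cases in it; its grip tab reaches 93 mm above the counter; origin on the counter under its hook point.
- case_mid (a point): Round upright aid case, hard plastic cylinder, diameter 44 mm, 40 mm high, 0.05 kg; point at its centre, 20 mm above its underside. Stands among two oblong cases, in any of three places.
- case: The same round case; origin at the centre of its underside.
- long_case_a: Oblong case, 64 x 40 x 32 mm, bystander; origin at the centre of its underside.
- long_case_b: Oblong case, 64 x 40 x 32 mm, bystander; origin at the centre of its underside.
- dish: Glass cleaning dish, 80 mm across, 28 mm high, bystander; origin at the centre of its underside.
- magnifier: Pewter magnifier lying flat, lens 72 mm across, 8 mm thick, bystander; origin under the lens centre.
- headband: Black audiometer headband lying on the counter, about 190 x 170 x 60 mm, bystander; origin on the counter between the ear cups and the arc.
- jar: White jar, 56 mm across, 75 mm high, bystander; origin at the centre of its underside.
- brush: Small brush lying on the counter, 130 mm long, bystander; origin on the counter near its middle.

How it is judged (in metres and radians):
On the way:
1. the tray is hooked in, rotated down, seated in the free place and let go (x of tray_hook in the frame of bay_seat between -0.005 and 0.005 m and y of tray_hook in the frame of bay_seat between -0.025 and 0.025 m and z of tray_hook in the frame of bay_seat between -0.005 and 0.005 m and angle between tray_hook's own z axis and vertical below 0.15 rad and contact force between the fingers and tray below 0.2 N), for 0.2 s.
At the end, for the whole second after the job is handed in: Tray at rest in the free place: hook point within 5 mm of the seat in depth and height, 25 mm along the rungs, tilt under 0.15 rad. Round case at rest on its floor (6 mm), upright within 0.2 rad, centred within 20 mm front to back and 35 mm sideways (x of tray_hook in the frame of bay_seat between -0.005 and 0.005 m and y of tray_hook in the frame of bay_seat between -0.025 and 0.025 m and z of tray_hook in the frame of bay_seat between -0.005 and 0.005 m and angle between tray_hook's own z axis and vertical below 0.15 rad and x of case_mid in the frame of tray_hook between -0.06 and -0.02 m and y of case_mid in the frame of tray_hook between -0.035 and 0.035 m and z of case_mid in the frame of tray_hook between -0.018 and -0.006 m and angle between case_mid's own z axis and vertical below 0.2 rad and linear speed of each of tray, case below 0.02 m/s); the robot touches nothing.
It fails at once if another thing on the counter is moved by more than 30 mm (distance of any of long_case_a, long_case_b, dish, magnifier, headband, jar, brush from where it was at the start of the episode above 0.03 m).
It also fails if it takes over 69 s, if anything falls off the work surface, if the arm or the gripper's body presses on something with over 40 N, if the wrist force passes 120 N, or if a joint passes its speed limit or range.

ROBOT

A 6-joint arm with a two-finger parallel gripper is mounted at the origin on the work surface. World frame = base frame: x ahead of the robot, y to its left, z up, the work surface at z = 0. Lengths are in m, angles in degrees, forces in N, time in s.
With the tool pointing down it reaches from about 0.3 to 0.75 m from the base axis. Payload 8.5 kg.
Tool frame: the origin (TCP) lies midway between the tips of the shut fingers; the grasp point (between the pads) lies 19 mm behind it; y points along the fingers, x is the direction in which the jaws open and shut, and the axes are right-handed (so a half turn about y gives the same grasp; the last joint's range is limited). The gripper opens to 85 mm and grips with 20 to 120 N. Pads are 22 mm wide; open, the fingers measure 114 mm over their backs; the gripper's body (76 mm by 85 mm) begins 54 mm behind the grasp point. The pads swing forward as they close: fully open they stand 13 mm farther back than shut.
Start: joints at [-80.804, 21.807, 74.336, -0, 83.858, -12.336], TCP at [0.202, -0.512, 0.231] pointing down, gripper open.
Joint ranges: [-178.18, 178.18], [-50.72, 133.34], [12.68, 142.11], [-81.47, 261.47], [9.98, 163.14], [-165.26, 165.26]. Speed limits (degrees/s): [136.94, 136.94, 180, 180, 180, 180].

INTERFACE

Orientations are given as a 3x3 rotation matrix whose columns are the frame's x, y, z axes.
In Python, from rig import env gives the robot as it stands.
- The arm moves only by the tool carry_out, never from a script. Its argument "plan" is a list of rows, each a list of 3 entries, a list of its own where there are three numbers: the shift along the tool's x, y, z in m, then the turn, a rotation vector about the tool's x, y, z in degrees, then the finger opening in m, from 0 to 0.0854. In form: [[[dx, dy, dz], [ax, ay, az], jaw], ...]. A call has 1 to 8 rows; each row shifts and turns the commanded pose from where the row before left it, along the tool's axes as they then stand; what a row does not reach is not made up. A row lasts 1/8 s, in which the tool goes at most 62.5 mm and 10.7 degrees, less where a joint would pass 70% of its speed; a pose out of reach is approached as far as the arm can. A call is refused whole if a number of a shift passes 0.0625 or a number of a turn 10.7, either way. A call with a gripper value outside its range is refused whole. The fingers move at their own pace and stop on an object; "force" is the grip in N (left out, the last holds). Time passes only in rows, so rows that do not move let the fingers close. It gives the time, the measured TCP pose, the force and the opening at its end, in the units of the state.
- env.observe(): the state, without advancing time (a new reading comes with each control period).
- env.get_image(name): name is "side" or "top"; returns a dict with "image" (480x640x3 uint8, red, green, blue), "vfov" (degrees; the focal length in pixels is half the picture's height over the tangent of half this angle, whatever the lens; pixels are square), "cx", "cy" (the principal point, pixels), "rvec" (rotation vector, rad) and "tvec" (3), from world to camera coordinates, as OpenCV has them. Camera axes: x right, y down, z forward; pixel columns grow to the right and rows downward; lengths in m; the calibration is good to about 2 mm. A picture is of the moment at which its call begins. There is no depth.
- env.close_job(): hands the job in, once; it reports no verdict.
Trained networks look in a picture, given as the dict that the camera call returned (one of the last four; its "shot" number tells which), for a name from the list of things; names that differ only in an ending like _2 or _b are one class to them, and where a whole thing is asked for, a point or a joint stands for the part that bears it (a point fixed in the world has none). Each returns a list of dicts, best first, with "conf" (0 to 1); they miss things now and then, are a little off and sometimes report something else, mostly with a low value. They report only what shows in the picture. A call takes as long as a camera call.
- env.outline_of(target, picture): "mask" (480x640 bool, what is visible of it) and "pixel" ([row, column] in pixels, amid what is visible of it).
The state is a dict: "time_s": time; "q": joint angles; "qvel": joint speeds; "joint_efforts": joint torques, N m; "position": TCP position; "tool_rot": TCP orientation; "ft_force": force on the tool from outside, world axes, zero at the start; "wrist_torque": the same for the moment, N m; "grip_width": finger opening in m.
Only numpy, scipy, OpenCV 4.12 (cv2) and the standard library are available. Lean on these libraries where they do the work, as an engineer would, in place of code of your own. Each camera call takes 0.05 s, during which the arm holds its last target.

## Working session

There is one attempt and no reset: what is moved stays moved. The work goes in short steps, Python scripts to look and compute and a tool call to move; the robot and the scene stay as the last step left them, time stands still between calls to the robot, and variables do not carry over. Pictures are saved under pics/ and viewed, and the job is handed in when it is done.

Besides the shell and the picture viewer there is one more tool, called after "Emit:" by a JSON object that holds its "op" and its "data". carry_out: Moves the arm, as the interface text tells. Its arguments: {"type":"object","properties":{"plan":{"type":"array","items":{"type":"array"}},"force":{"type":"number"}},"required":["plan"]}

```bash
ls; mkdir -p pics; cat > h.py <<'E'
import numpy as np, cv2, pickle
from rig import env
E
python3 - <<'E'
from h import *
o=env.observe()
print({k:np.round(v,3).tolist() for k,v in o.items()})
P={}
for n in ("side","top"):
    p=env.get_image(n); P[n]=p
    cv2.imwrite(f"pics/{n}0.png",p["image"][:,:,::-1])
    print(n,{k:p[k] for k in p if k!="image"})
    p["det"]={}
    for t in ["tray","bay","full_tray","case","long_case_a","dish","jar","magnifier","headband","brush","tray_grip","tray_hook","bay_seat","gap_top"]:
        r=env.outline_of(t,p); p["det"][t]=r
        print(t,[(round(d["conf"],2),np.round(d["pixel"]).tolist(),int(d["mask"].sum())) for d in r])
pickle.dump(P,open("P0.pkl","wb"))
E
```

```text
pics
{'time_s': 0.0, 'q': [-80.805, 21.84, 74.387, -0.0, 83.856, -12.338], 'qvel': [-0.098, -0.094, -0.073, 0.015, -0.082, -0.11], 'joint_efforts': [-0.002, -44.846, -23.128, -0.0, 0.005, -0.0], 'position': [0.202, -0.511, 0.231], 'tool_rot': [[0.367, -0.0, 0.93], [-0.93, 0.001, 0.367], [-0.001, -1.0, 0.0]], 'ft_force': [0.383, -0.393, 0.171], 'wrist_torque': [-0.065, -0.029, 0.075], 'grip_width': 0.086}
side {'vfov': 43.39295721277043, 'cx': 321.48579168513777, 'cy': 247.6911782593837, 'rvec': array([ 0.91291293, -2.57231388,  0.97403397]), 'tvec': array([0.51896457, 0.2963018 , 1.10678281]), 'shot': 1}
tray [(0.62, [209.0, 480.0], 400), (0.61, [252.0, 387.0], 1902)]
bay [(0.4, [351.0, 334.0], 12)]
full_tray [(0.77, [295.0, 276.0], 2120)]
case [(0.89, [208.0, 476.0], 393), (0.71, [185.0, 407.0], 432), (0.49, [218.0, 312.0], 712)]
long_case_a [(0.73, [185.0, 406.0], 452), (0.59, [191.0, 452.0], 460), (0.31, [188.0, 334.0], 653)]
dish [(0.81, [216.0, 312.0], 677)]
jar []
magnifier [(0.86, [187.0, 333.0], 645), (0.19, [252.0, 390.0], 2061)]
headband [(0.66, [421.0, 154.0], 2705)]
brush [(0.85, [173.0, 371.0], 529)]
tray_grip [(0.97, [251.0, 385.0], 2010)]
tray_hook []
bay_seat [(0.59, [352.0, 336.0], 3)]
gap_top [(0.56, [348.0, 334.0], 22), (0.52, [421.0, 154.0], 2485)]
top {'vfov': 49.65640112249863, 'cx': 331.0471867657113, 'cy': 235.93107915198735, 'rvec': array([ 2.08588291, -2.11019534,  0.24527363]), 'tvec': array([0.10670908, 0.6124434 , 1.31249724]), 'shot': 2}
tray [(0.89, [272.0, 383.0], 1411)]
bay []
full_tray [(0.72, [244.0, 289.0], 1398)]
case [(0.57, [304.0, 476.0], 218)]
long_case_a [(0.91, [272.0, 480.0], 364), (0.57, [241.0, 461.0], 364)]
dish [(0.96, [205.0, 380.0], 610)]
jar [(0.58, [177.0, 342.0], 415)]
magnifier [(0.67, [193.0, 422.0], 637)]
headband [(0.66, [236.0, 206.0], 1108)]
brush [(0.91, [209.0, 452.0], 465)]
tray_grip []
tray_hook [(0.74, [272.0, 387.0], 1314)]
bay_seat []
gap_top []
```

```bash
python3 - <<'E'
import cv2
for n,(r0,r1,c0,c1) in {"side":(140,440,120,520),"top":(140,350,190,530)}.items():
    a=cv2.imread(f"pics/{n}0.png")
    b=cv2.resize(a[r0:r1,c0:c1],(800,int((r1-r0)*800/(c1-c0))),interpolation=cv2.INTER_CUBIC)
    cv2.imwrite(f"pics/{n}0c.png",b)
E
```

```text
(no output)
```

View pics/side0c.png

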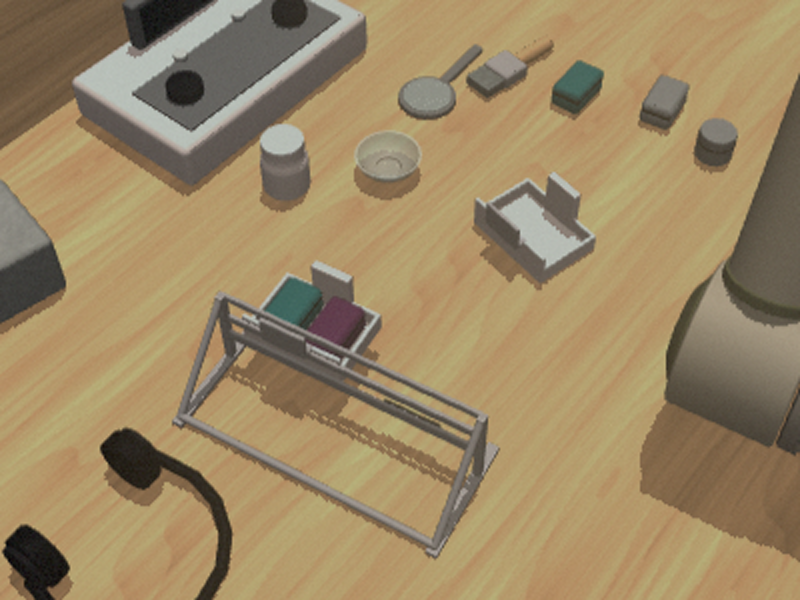

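View pics/top0c.png

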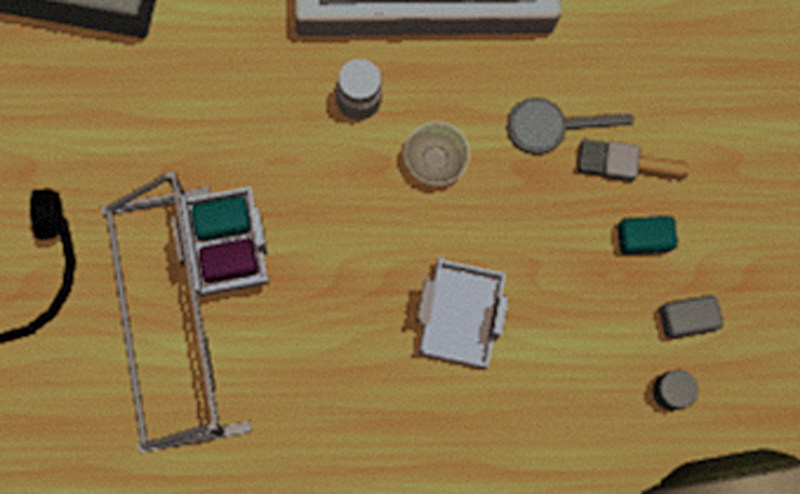

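View pics/top0.png

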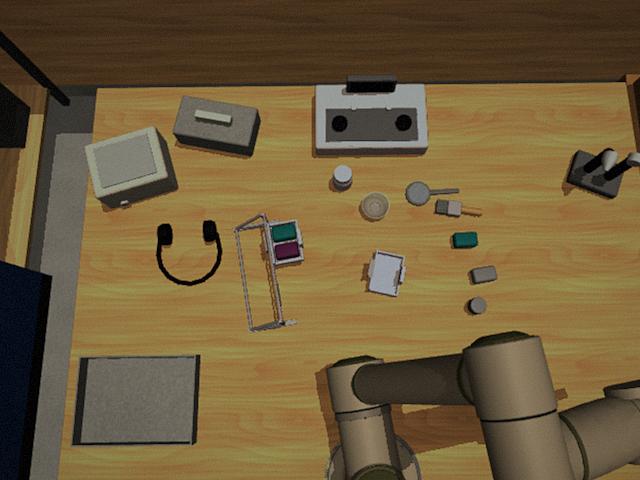

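View pics/side0.png

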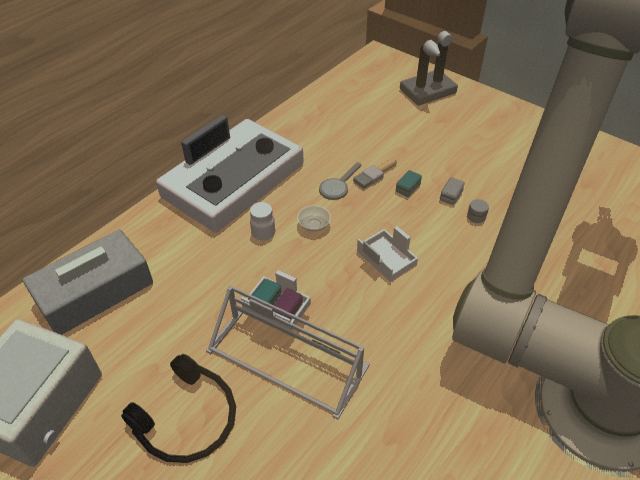

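```bash
cat >> h.py <<'E'
from scipy.optimize import minimize
def cam(p):
    f=240/np.tan(np.radians(p["vfov"])/2)
    return np.array([[f,0,p["cx"]],[0,f,p["cy"]],[0,0,1.]])
def proj(p,X):
    return cv2.projectPoints(np.asarray(X,float).reshape(-1,1,3),p["rvec"],p["tvec"],cam(p),None)[0].reshape(-1,2)
def ray(p,u,v):
    R=cv2.Rodrigues(p["rvec"])[0]; c=-R.T@p["tvec"]
    d=R.T@np.linalg.inv(cam(p))@np.array([u,v,1.]); return c,d
def atz(p,u,v,z):
    c,d=ray(p,u,v); return c+d*(z-c[2])/d[2]
def box(a,b):
    return np.array([[x,y,z] for x in (a[0],b[0]) for y in (a[1],b[1]) for z in (a[2],b[2])],float)
# tray in underside-centre frame
TRAY=[box((-.04,-.056,0),(.04,.056,.004)),box((-.04,-.056,0),(-.036,.056,.022)),box((-.04,-.056,0),(.04,-.052,.022)),
 box((-.04,.052,0),(.04,.056,.022)),box((.036,-.056,0),(.04,.056,.04)),box((-.045,-.022,0),(-.035,.022,.058)),
 box((.04,-.025,.036),(.0515,.025,.04)),box((.0475,-.025,.036),(.0515,.025,.067))]
def place(boxes,x,y,z,yaw):
    c,s=np.cos(yaw),np.sin(yaw); R=np.array([[c,-s,0],[s,c,0],[0,0,1]])
    return [b@R.T+np.array([x,y,z]) for b in boxes]
S=4
def sil(p,boxes,roi):
    r0,r1,c0,c1=roi
    m=np.zeros(((r1-r0)*S,(c1-c0)*S),np.uint8)
    for b in boxes:
        q=(proj(p,b)-[c0,r0]+.5)*S-.5
        h=cv2.convexHull(q.astype(np.float32)).reshape(-1,2)
        cv2.fillConvexPoly(m,np.round(h*16).astype(np.int32),255,cv2.LINE_AA,4)
    return cv2.resize(m,(c1-c0,r1-r0),interpolation=cv2.INTER_AREA)/255.
def roi_of(mask,g=15):
    r,c=np.where(mask); return (max(0,r.min()-g),min(480,r.max()+g),max(0,c.min()-g),min(640,c.max()+g))
E
cat > fit0.py <<'E'
from h import *
P=pickle.load(open("P0.pkl","rb"))
def fit(tgts,boxes,x0,z):
    rois={n:roi_of(m) for n,m in tgts.items()}
    def cost(v):
        t=0
        for n,m in tgts.items():
            r=rois[n]; t+=np.abs(sil(P[n],place(boxes,v[0],v[1],z,v[2]),r)-m[r[0]:r[1],r[2]:r[3]]).sum()/m.sum()
        return t
    best=None
    for dy in (-.3,0,.3):
        s=minimize(cost,[x0[0],x0[1],x0[2]+dy],method="Nelder-Mead",options=dict(initial_simplex=np.array([[0,0,0],[.01,0,0],[0,.01,0],[0,0,.1]])+[x0[0],x0[1],x0[2]+dy],xatol=1e-5,fatol=1e-5))
        if best is None or s.fun<best.fun: best=s
    return best
g=lambda n,t,i=0:P[n]["det"][t][i]["mask"]
def pos(n,t,i,z): 
    r,c=P[n]["det"][t][i]["pixel"]; return atz(P[n],c,r,z)
print("tray top",pos("top","tray",0,.01),"full",pos("top","full_tray",0,.05))
if __name__=="__main__":
    T={"top":g("top","tray"),"side":g("side","tray_grip")}
    x0=pos("top","tray",0,.01)
    for k in (["top"],["side"],["top","side"]):
        s=fit({n:T[n] for n in k},TRAY,[x0[0],x0[1],np.pi/2],0); print("tray",k,s.x,np.degrees(s.x[2]),s.fun)
    x0=pos("top","full_tray",0,.05)
    FT={"top":g("top","full_tray"),"side":g("side","full_tray")}
    FB=TRAY[:1]+TRAY[1:]+[box((-.036,-.05,.004),(.036,.05,.034))]
    for k in (["top"],["side"],["top","side"]):
        s=fit({n:FT[n] for n in k},FB,[x0[0],x0[1],np.pi/2],.035); print("full",k,s.x,np.degrees(s.x[2]),s.fun)
    for nm,z in (("case",.02),("jar",.04),("dish",.014),("magnifier",.004),("headband",.02),("brush",.01)): print(nm,pos("top",nm,0,z))
    for i in (0,1): print("long",pos("top","long_case_a",i,.016))
    print("case side",pos("side","case",0,.02))
E
python3 fit0.py
python3 - <<'E'
from h import *
P=pickle.load(open("P0.pkl","rb"))
for n,ts,(r0,r1,c0,c1) in (("side",[("tray_grip",0),("full_tray",0),("case",0),("bay",0)],(180,380,230,500)),("top",[("tray",0),("full_tray",0),("case",0)],(200,340,225,500))):
    a=P[n]["image"][:,:,::-1].copy()
    a=cv2.resize(a[r0:r1,c0:c1],None,fx=2.9,fy=2.9,interpolation=cv2.INTER_CUBIC)
    for t,i in ts:
        m=P[n]["det"][t][i]["mask"][r0:r1,c0:c1].astype(np.uint8)
        m=cv2.resize(m,(a.shape[1],a.shape[0]),interpolation=cv2.INTER_NEAREST)
        cs,_=cv2.findContours(m,cv2.RETR_EXTERNAL,cv2.CHAIN_APPROX_NONE); cv2.drawContours(a,cs,-1,(0,0,255),1)
    cv2.imwrite(f"pics/{n}0m.png",a)
E
```

```text
tray top [ 0.5251174 -0.041647   0.01     ] full [0.599085   0.21315555 0.05      ]
tray ['top'] [ 0.52266626 -0.05008915  1.33010118] 76.20918392583714 0.04667806172788038
tray ['side'] [ 0.52322943 -0.04944909  1.32852277] 76.1187477314756 0.04708808896693006
tray ['top', 'side'] [ 0.52297955 -0.04976978  1.32855733] 76.12072764276643 0.09628190394174954
full ['top'] [0.60460867 0.22253202 1.74762443] 100.13150394810309 0.06317708771634548
full ['side'] [0.60556601 0.22167832 1.74816215] 100.16231324781303 0.23804291527931926
full ['top', 'side'] [0.60504412 0.22258011 1.74776917] 100.13979701384153 0.3035648966310415
case [ 0.43208753 -0.28674474  0.02      ]
jar [0.79133525 0.06686993 0.04      ]
dish [ 0.71567736 -0.03965043  0.014     ]
magnifier [ 0.75148325 -0.16319954  0.004     ]
headband [0.63031913 0.4455452  0.02      ]
brush [ 0.70356923 -0.24388765  0.01      ]
long [ 0.52188801 -0.30502039  0.016     ]
long [ 0.60787456 -0.26094733  0.016     ]
case side [ 0.43714346 -0.29522842  0.02      ]
```

View pics/side0m.png

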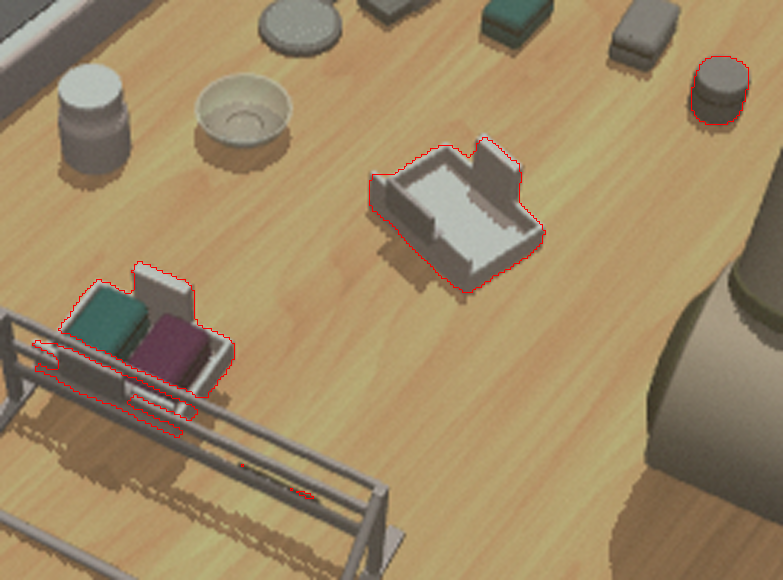

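View pics/top0m.png

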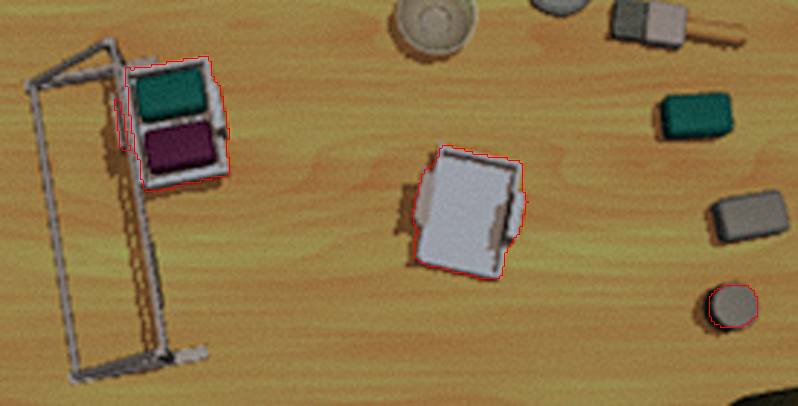

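```bash
cat > plan.py <<'E'
import numpy as np, heapq
def samp(b,n=1.0):
    x0,x1,z0,z1=b; out=[]
    for x in np.arange(x0,x1+.01,n): out+=[(x,z0),(x,z1)]
    for z in np.arange(z0,z1+.01,n): out+=[(x0,z),(x1,z)]
    return out
hook=np.array(samp((-4,0,-36,4))+samp((0,11.5,0,4))+samp((7.5,11.5,0,31)))
obs=[(0,4,-10,0),(0,4,24,32),(0,8,-34,-22)]
def clr(x,z,th):
    c,s=np.cos(th),np.sin(th)
    p=np.stack([x+c*hook[:,0]+s*hook[:,1],z-s*hook[:,0]+c*hook[:,1]],1)
    d=1e9
    for b in obs:
        dx=np.maximum(b[0]-p[:,0],p[:,0]-b[1]);dz=np.maximum(b[2]-p[:,1],p[:,1]-b[3])
        sd=np.where((dx>0)|(dz>0),np.hypot(np.maximum(dx,0),np.maximum(dz,0)),np.maximum(dx,dz))
        d=min(d,sd.min())
    return d
if __name__=="__main__":
    X=np.arange(-40,1,1.);Z=np.arange(-10,34,1.);T=np.arange(0,56,3.)
    C=np.array([[[clr(x,z,np.radians(t)) for t in T] for z in Z] for x in X])
    sx=lambda x,z,t:(int(round(x+40)),int(round(z+10)),int(round(t/3)))
    goal=sx(-1,1,0); start=sx(-40,10,36)
    print("goal clr",C[goal],C[start])
    best={start:C[start]};cost={start:0};par={};h=[(-min(C[start],9),0,start)]
    # lexicographic-ish: bottleneck first; then do Dijkstra with penalty
    def nb(a):
        for i in (-1,0,1):
            for j in (-1,0,1):
                for k in (-1,0,1):
                    b=(a[0]+i,a[1]+j,a[2]+k)
                    if (i or j or k) and all(0<=b[m]<C.shape[m] for m in range(3)): yield b,np.sqrt(i*i+j*j+k*k)
    h=[(0,start)];cost={start:0}
    while h:
        c0,a=heapq.heappop(h)
        if c0>cost[a]: continue
        if a==goal: break
        for b,l in nb(a):
            if C[b]<=0: continue
            w=c0+l*(1+ 200*np.exp(-C[b]*2))
            if w<cost.get(b,1e9): cost[b]=w;par[b]=a;heapq.heappush(h,(w,b))
    a=goal;path=[a]
    while a!=start: a=par[a];path.append(a)
    for a in path[::-1]: print(X[a[0]],Z[a[1]],T[a[2]],round(C[a],2))
E
python3 plan.py
```

```text
goal clr 1.0 12.474961743621439
-40.0 10.0 36.0 12.47
-39.0 9.0 39.0 10.55
-38.0 8.0 42.0 8.74
-37.0 8.0 45.0 7.29
-36.0 8.0 48.0 6.5
-35.0 8.0 51.0 6.27
-34.0 8.0 54.0 5.93
-33.0 8.0 54.0 5.21
-32.0 8.0 54.0 4.59
-31.0 8.0 54.0 4.13
-30.0 8.0 54.0 3.88
-29.0 8.0 54.0 3.85
-28.0 8.0 54.0 3.85
-27.0 8.0 54.0 3.85
-26.0 8.0 54.0 3.85
-25.0 8.0 54.0 3.88
-24.0 8.0 54.0 4.12
-23.0 8.0 54.0 4.58
-22.0 8.0 54.0 5.18
-21.0 8.0 54.0 5.76
-20.0 8.0 54.0 6.34
-19.0 8.0 54.0 6.15
-18.0 8.0 54.0 5.55
-17.0 9.0 51.0 5.95
-16.0 9.0 51.0 5.57
-15.0 10.0 48.0 5.21
-14.0 10.0 45.0 4.69
-13.0 10.0 42.0 4.24
-12.0 10.0 39.0 3.88
-11.0 10.0 36.0 3.6
-10.0 10.0 36.0 3.31
-9.0 10.0 33.0 3.74
-8.0 10.0 30.0 4.11
-7.0 10.0 27.0 4.08
-6.0 9.0 24.0 4.35
-5.0 9.0 21.0 4.48
-4.0 8.0 18.0 4.85
-3.0 7.0 15.0 4.71
-3.0 6.0 12.0 4.19
-3.0 5.0 9.0 3.56
-3.0 4.0 6.0 2.65
-2.0 3.0 3.0 2.16
-2.0 2.0 0.0 1.5
-1.0 1.0 0.0 1.0
```

```bash
cat > fit1.py <<'E'
from fit0 import *
# rack: refine using full tray with occlusion, + cylinder for case
OCC=[box((.04,-.3,.026),(.044,.1,.036)),box((.04,-.3,.060),(.044,.1,.068))]
FB=TRAY+[box((-.036,-.05,.004),(.036,.05,.034))]
def fitf(names):
    FT={n:g(n,"full_tray") for n in names}; rois={n:roi_of(m) for n,m in FT.items()}
    def cost(v):
        t=0
        for n,m in FT.items():
            r=rois[n]; a=sil(P[n],place(FB,v[0],v[1],.035,v[2]),r); o=sil(P[n],place(OCC,v[0],v[1],.035,v[2]),r)
            w=1-o
            t+=(w*np.abs(a-m[r[0]:r[1],r[2]:r[3]])).sum()/m.sum()
        return t
    x0=np.array([.605,.2225,1.7478])
    s=minimize(cost,x0,method="Nelder-Mead",options=dict(initial_simplex=x0+np.array([[0,0,0],[.01,0,0],[0,.01,0],[0,0,.1]]),xatol=1e-5,fatol=1e-5)); print(names,s.x,np.degrees(s.x[2]),s.fun)
    return s.x
def seat(v):
    c,s=np.cos(v[2]),np.sin(v[2]); return np.array([v[0]+.04*c-.136*s,v[1]+.04*s+.136*c])
for k in (["top"],["side"],["top","side"]): print("seat",seat(fitf(k)))
a=np.linspace(0,2*np.pi,40,endpoint=False)
CYL=[np.concatenate([np.stack([.022*np.cos(a),.022*np.sin(a),0*a+z],1) for z in (0,.04)])]
for k in (["top"],["side"],["top","side"]):
    s=fit({n:g(n,"case") for n in k},CYL,[.435,-.29,0],0); print("case",k,s.x[:2],s.fun)
E
python3 fit1.py
```

```text
tray top [ 0.5251174 -0.041647   0.01     ] full [0.599085   0.21315555 0.05      ]
['top'] [0.6046261  0.2226965  1.74933971] 100.2297822971988 0.03227399608052147
seat [0.46368418 0.23790754]
['side'] [0.60517092 0.22283825 1.74660961] 100.07335933208394 0.08884247713143711
seat [0.46427105 0.23843401]
['top', 'side'] [0.60502574 0.22293249 1.74852265] 100.18296817698507 0.12233617739872957
seat [0.4640963  0.23825868]
case ['top'] [ 0.43105039 -0.28740838] 0.3434610541464292
case ['side'] [ 0.43121542 -0.28922181] 0.13007034875018708
case ['top', 'side'] [ 0.43108191 -0.28878904] 0.47628442884495575
```

```bash
cat > mv.py <<'E'
import numpy as np, json
from scipy.spatial.transform import Rotation as Ro
def down(yaw,tilt=0):
    # yaw: azimuth of tool x (deg)
    a=np.radians(yaw); x=np.array([np.cos(a),np.sin(a),0]); y=np.array([0,0,-1.])
    return np.stack([x,y,np.cross(x,y)],1)
def rows(p0,R0,p1,R1,n,jaw,pr=True):
    p0=np.array(p0,float);p1=np.array(p1,float)
    rv=Ro.from_matrix(R0.T@R1).as_rotvec(); out=[];R=R0.copy();p=p0.copy()
    for i in range(n):
        # to intermediate target, closed-loop on the rounding
        tp=p0+(p1-p0)*(i+1)/n; tR=R0@Ro.from_rotvec(rv*(i+1)/n).as_matrix()
        d=np.round(R.T@(tp-p),4); w=np.round(np.degrees(Ro.from_matrix(R.T@tR).as_rotvec()),1)
        p=p+R@d; R=R@Ro.from_rotvec(np.radians(w)).as_matrix()
        out.append([(d+0.).tolist(),(w+0.).tolist(),jaw])
    if pr:
        for k in range(0,n,8): print(json.dumps(out[k:k+8]))
    return out,p,R
def state():
    from rig import env
    o=env.observe(); return o,np.array(o["position"]),np.array(o["tool_rot"])
E
python3 - <<'E'
from mv import *
o,p,R=state(); print(o["time_s"])
rows(p,R,[.5134,-.0886,.13],down(-103.9),16,.05)
E
sed -i 's/T=np.arange(0,56,3.)/T=np.arange(0,44,3.)/' plan.py; python3 plan.py
```

```text
1.5
[[[-0.0174, 0.0063, 0.0278], [0.0, 2.2, 0.0], 0.05], [[-0.0185, 0.0064, 0.0271], [0.0, 2.2, 0.0], 0.05], [[-0.0196, 0.0063, 0.0264], [0.0, 2.2, 0.0], 0.05], [[-0.0205, 0.0063, 0.0257], [0.0, 2.3, 0.0], 0.05], [[-0.0215, 0.0064, 0.0247], [0.0, 2.2, 0.0], 0.05], [[-0.0225, 0.0063, 0.024], [0.0, 2.2, 0.0], 0.05], [[-0.0234, 0.0063, 0.023], [0.0, 2.2, 0.0], 0.05], [[-0.0242, 0.0064, 0.0222], [0.0, 2.2, 0.0], 0.05]]
[[[-0.0251, 0.0063, 0.0212], [0.0, 2.2, 0.0], 0.05], [[-0.0259, 0.0063, 0.0202], [0.0, 2.2, 0.0], 0.05], [[-0.0266, 0.0064, 0.0192], [0.0, 2.3, 0.0], 0.05], [[-0.0274, 0.0063, 0.0181], [0.0, 2.2, 0.0], 0.05], [[-0.028, 0.0063, 0.0171], [0.0, 2.2, 0.0], 0.05], [[-0.0287, 0.0064, 0.0159], [0.0, 2.2, 0.0], 0.05], [[-0.0293, 0.0063, 0.0149], [0.0, 2.2, 0.0], 0.05], [[-0.0298, 0.0063, 0.0137], [0.0, 2.2, 0.0], 0.05]]
goal clr 1.0 12.474961743621439
-40.0 10.0 36.0 12.47
-39.0 9.0 39.0 10.55
-38.0 8.0 39.0 9.55
-37.0 7.0 39.0 8.56
-36.0 6.0 39.0 7.64
-35.0 5.0 39.0 6.9
-34.0 4.0 42.0 6.62
-33.0 3.0 42.0 6.69
-32.0 2.0 42.0 6.78
-31.0 2.0 42.0 6.09
-30.0 2.0 42.0 5.42
-29.0 2.0 42.0 4.8
-28.0 2.0 42.0 4.32
-27.0 2.0 42.0 4.04
-26.0 2.0 42.0 3.98
-25.0 2.0 42.0 3.98
-24.0 2.0 42.0 3.98
-23.0 2.0 42.0 3.98
-22.0 2.0 42.0 3.99
-21.0 2.0 42.0 4.19
-20.0 2.0 42.0 4.61
-19.0 3.0 42.0 4.46
-18.0 4.0 42.0 4.55
-17.0 5.0 42.0 4.49
-16.0 6.0 42.0 4.41
-15.0 7.0 42.0 4.33
-14.0 8.0 42.0 4.28
-13.0 9.0 42.0 4.18
-12.0 10.0 39.0 3.88
-11.0 10.0 36.0 3.6
-10.0 10.0 36.0 3.31
-9.0 10.0 33.0 3.74
-8.0 10.0 30.0 4.11
-7.0 10.0 27.0 4.08
-6.0 9.0 24.0 4.35
-5.0 9.0 21.0 4.48
-4.0 8.0 18.0 4.85
-3.0 7.0 15.0 4.71
-3.0 6.0 12.0 4.19
-3.0 5.0 9.0 3.56
-3.0 4.0 6.0 2.65
-2.0 3.0 3.0 2.16
-2.0 2.0 0.0 1.5
-1.0 1.0 0.0 1.0
```

Emit:
{"op": "carry_out", "data": {"plan": [[[-0.0174,0.0063,0.0278],[0.0,2.2,0.0],0.05],[[-0.0185,0.0064,0.0271],[0.0,2.2,0.0],0.05],[[-0.0196,0.0063,0.0264],[0.0,2.2,0.0],0.05],[[-0.0205,0.0063,0.0257],[0.0,2.3,0.0],0.05],[[-0.0215,0.0064,0.0247],[0.0,2.2,0.0],0.05],[[-0.0225,0.0063,0.024],[0.0,2.2,0.0],0.05],[[-0.0234,0.0063,0.023],[0.0,2.2,0.0],0.05],[[-0.0242,0.0064,0.0222],[0.0,2.2,0.0],0.05]]}}

```text
time_s: 2.5
position: [0.3582, -0.2993, 0.1806]
tool_rot: [[0.065, 0.0, 0.998], [-0.998, -0.0, 0.065], [0.0, -1.0, 0.0]]
ft_force: [1.0, -0.3, -0.0]
grip_width: 0.05
```

Emit:
{"op": "carry_out", "data": {"plan": [[[-0.0251,0.0063,0.0212],[0.0,2.2,0.0],0.05],[[-0.0259,0.0063,0.0202],[0.0,2.2,0.0],0.05],[[-0.0266,0.0064,0.0192],[0.0,2.3,0.0],0.05],[[-0.0274,0.0063,0.0181],[0.0,2.2,0.0],0.05],[[-0.028,0.0063,0.0171],[0.0,2.2,0.0],0.05],[[-0.0287,0.0064,0.0159],[0.0,2.2,0.0],0.05],[[-0.0293,0.0063,0.0149],[0.0,2.2,0.0],0.05],[[-0.0298,0.0063,0.0137],[0.0,2.2,0.0],0.05]]}}

```text
time_s: 3.5
position: [0.5141, -0.0877, 0.1299]
tool_rot: [[-0.241, 0.0, 0.971], [-0.971, -0.0, -0.241], [0.0, -1.0, 0.0]]
ft_force: [0.1, -0.8, 0.2]
grip_width: 0.0501
```

```bash
python3 - <<'E'
from mv import *
o,p,R=state(); print(o["time_s"],p,np.degrees(np.arctan2(R[1,0],R[0,0])),np.round(o["q"],1),o["grip_width"])
from h import *
s=env.get_image("side"); cv2.imwrite("pics/s1.png",s["image"][100:340,250:570,::-1].repeat(2,0).repeat(2,1))
rows(p,R,[.5134,-.0886,.026],down(-103.9),8,.035)
E
```

```text
3.5 [ 0.51405161 -0.08773962  0.12990908] -103.93861484545131 [-22.7  24.7  88.1  -0.   67.2  81.2] 0.05009236587174138
[[[0.0001, 0.013, -0.0001], [0.0, 0.0, 0.0], 0.035], [[0.0001, 0.013, 0.0], [0.0, 0.0, 0.0], 0.035], [[0.0002, 0.013, -0.0001], [0.0, 0.0, 0.0], 0.035], [[0.0001, 0.013, 0.0], [0.0, 0.0, 0.0], 0.035], [[0.0001, 0.0129, -0.0001], [0.0, 0.0, 0.0], 0.035], [[0.0001, 0.013, 0.0], [0.0, 0.0, 0.0], 0.035], [[0.0002, 0.013, -0.0001], [0.0, 0.0, 0.0], 0.035], [[0.0001, 0.013, -0.0001], [0.0, 0.0, 0.0], 0.035]]
```

View pics/s1.png

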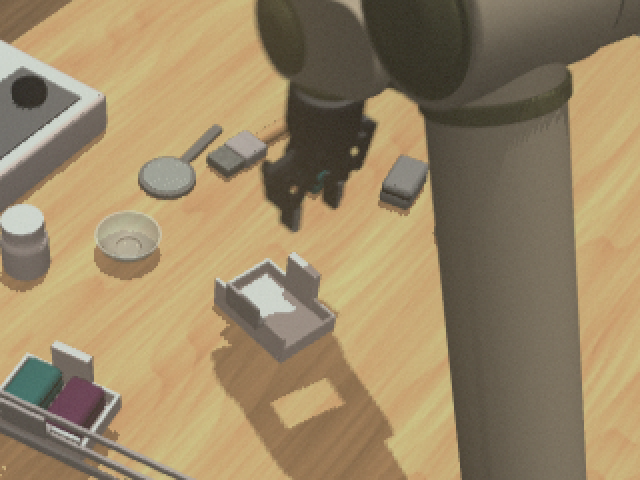

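Emit:
{"op": "carry_out", "data": {"plan": [[[0.0001,0.013,0.0],[0.0,0.0,0.0],0.035],[[0.0001,0.013,0.0],[0.0,0.0,0.0],0.035],[[0.0001,0.013,-0.0001],[0.0,0.0,0.0],0.035],[[0.0001,0.013,-0.0001],[0.0,0.0,0.0],0.035],[[0.0001,0.013,-0.0001],[0.0,0.0,0.0],0.035],[[0.0001,0.013,0.0],[0.0,0.0,0.0],0.035],[[0.0002,0.013,-0.0001],[0.0,0.0,0.0],0.035],[[0.0001,0.013,-0.0001],[0.0,0.0,0.0],0.035]]}}

```text
time_s: 4.55
position: [0.5127, -0.0894, 0.0252]
tool_rot: [[-0.24, 0.0, 0.971], [-0.971, 0.0, -0.24], [-0.0, -1.0, 0.0]]
ft_force: [0.7, 0.0, 0.5]
grip_width: 0.035
```

Emit:
{"op": "carry_out", "data": {"plan": [[[0,0,0],[0,0,0],0.0],[[0,0,0],[0,0,0],0.0],[[0,0,0],[0,0,0],0.0],[[0,0,0],[0,0,0],0.0],[[0,0,0],[0,0,0],0.0],[[0,0,0],[0,0,0],0.0]], "force": 50}}

```text
time_s: 5.3
position: [0.5127, -0.0894, 0.0261]
tool_rot: [[-0.24, 0.0, 0.971], [-0.971, -0.0, -0.24], [-0.0, -1.0, 0.0]]
ft_force: [-0.5, 1.2, -2.1]
grip_width: 0.0092
```

```bash
cat > look.py <<'E'
import sys
from h import *
def look(tag,dets=(("tray",),("tray",)),save=True):
    P={}
    for n in ("side","top"):
        p=env.get_image(n); P[n]=p
        for t in ("tray",): 
            p["det"]={t:env.outline_of(t,p)}; print(n,[(round(d["conf"],2),np.round(d["pixel"]).tolist(),int(d["mask"].sum())) for d in p["det"][t]])
    pickle.dump(P,open(f"P{tag}.pkl","wb"))
    a=P["side"]["image"][180:420,200:470,::-1]; b=P["top"]["image"][200:340,225:495,::-1]
    cv2.imwrite(f"pics/l{tag}.png",np.vstack([cv2.resize(np.ascontiguousarray(i),None,fx=1.55,fy=1.55,interpolation=cv2.INTER_CUBIC) for i in (a,b)]))
if __name__=="__main__": look(sys.argv[1])
E
python3 look.py 1; python3 -c "
from mv import *
o,p,R=state(); print(p,o['grip_width'],o['ft_force'],np.degrees(np.arctan2(R[1,0],R[0,0])))"
```

```text
side [(0.76, [252.0, 385.0], 1817)]
top [(0.82, [270.0, 374.0], 504), (0.7, [234.0, 205.0], 1002), (0.38, [208.0, 458.0], 564)]
[ 0.51263835 -0.08939608  0.02602089] 0.00939545635962144 [-0.37777055 -0.2270257  -1.65407143] -103.86833099791863
```

View pics/l1.png

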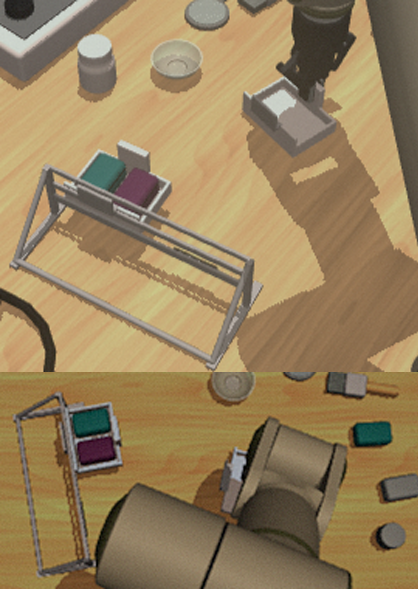

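```bash
cat > bay.py <<'E'
from mv import *
SEAT=np.array([.4640,.2382,.071]); YAW=np.radians(100.17)
bx=np.array([np.cos(YAW),np.sin(YAW),0]); by=np.array([-np.sin(YAW),np.cos(YAW),0]); ez=np.array([0,0,1.])
OFF=np.array([-.080,0.0,-.010]) # TCP in tray_hook frame
def target(x,z,th,y=0,off=OFF):  # mm, mm, deg
    t=np.radians(th); X=np.cos(t)*bx-np.sin(t)*ez; Z=np.sin(t)*bx+np.cos(t)*ez
    h=SEAT+bx*x/1e3+by*y/1e3+ez*z/1e3
    return h+X*off[0]+by*off[1]+Z*off[2], np.stack([-X,-Z,-by],1)
def hook_of(p,R,off=OFF):
    X,Z,Y=-R[:,0],-R[:,1],-R[:,2]
    h=p-X*off[0]-Y*off[1]-Z*off[2]-SEAT
    return np.round([h@bx*1e3,h@by*1e3,h@ez*1e3,np.degrees(np.arctan2(-X[2],X@bx)),np.degrees(np.arcsin(X@by)),np.degrees(np.arcsin(Y[2]))],2)
E
python3 - <<'E'
from bay import *
o,p,R=state()
c=np.array([.523,-.0498]); a=np.radians(76.12)
d=p[:2]-c; print("tray-frame TCP xy:",d@[np.cos(a),np.sin(a)],d@[-np.sin(a),np.cos(a)])
_,p1,R1=rows(p,R,p+[0,0,.09],R,4,0)
tp,tR=target(-70,14,40); print(tp)
rows(p1,R1,tp,tR,16,0)
E
```

```text
tray-frame TCP xy: -0.040925538388461455 0.0005604224938336416
[[[0.0, -0.0225, 0.0], [0.0, 0.0, 0.0], 0], [[0.0, -0.0225, 0.0], [0.0, 0.0, 0.0], 0], [[0.0, -0.0225, 0.0], [0.0, 0.0, 0.0], 0], [[0.0, -0.0225, 0.0], [0.0, 0.0, 0.0], 0]]
[0.48831562 0.10265226 0.12876256]
[[[-0.0113, -0.0008, -0.0044], [0.5, -1.4, -2.5], 0], [[-0.0113, -0.0013, -0.004], [0.6, -1.5, -2.4], 0], [[-0.0114, -0.0019, -0.0038], [0.5, -1.4, -2.5], 0], [[-0.0114, -0.0023, -0.0034], [0.5, -1.5, -2.4], 0], [[-0.0113, -0.0029, -0.0032], [0.5, -1.4, -2.5], 0], [[-0.0113, -0.0034, -0.0028], [0.5, -1.4, -2.5], 0], [[-0.0112, -0.0039, -0.0025], [0.6, -1.5, -2.4], 0], [[-0.0111, -0.0044, -0.0022], [0.5, -1.4, -2.5], 0]]
[[[-0.0109, -0.0049, -0.0019], [0.5, -1.5, -2.5], 0], [[-0.0108, -0.0054, -0.0015], [0.5, -1.4, -2.4], 0], [[-0.0105, -0.0059, -0.0013], [0.6, -1.4, -2.5], 0], [[-0.0104, -0.0063, -0.0009], [0.5, -1.5, -2.5], 0], [[-0.01, -0.0067, -0.0006], [0.5, -1.4, -2.4], 0], [[-0.0098, -0.0072, -0.0003], [0.5, -1.5, -2.5], 0], [[-0.0094, -0.0076, 0.0], [0.6, -1.4, -2.4], 0], [[-0.0091, -0.008, 0.0003], [0.5, -1.4, -2.5], 0]]
```

Emit:
{"op": "carry_out", "data": {"plan": [[[0.0,-0.0225,0.0],[0.0,0.0,0.0],0],[[0.0,-0.0225,0.0],[0.0,0.0,0.0],0],[[0.0,-0.0225,0.0],[0.0,0.0,0.0],0],[[0.0,-0.0225,0.0],[0.0,0.0,0.0],0]]}}

```text
time_s: 6.0
position: [0.5125, -0.0894, 0.1167]
tool_rot: [[-0.24, -0.0, 0.971], [-0.971, 0.0, -0.24], [-0.0, -1.0, -0.0]]
ft_force: [0.7, 0.1, -1.8]
grip_width: 0.0089
```

Emit:
{"op": "carry_out", "data": {"plan": [[[-0.0113,-0.0008,-0.0044],[0.5,-1.4,-2.5],0],[[-0.0113,-0.0013,-0.004],[0.6,-1.5,-2.4],0],[[-0.0114,-0.0019,-0.0038],[0.5,-1.4,-2.5],0],[[-0.0114,-0.0023,-0.0034],[0.5,-1.5,-2.4],0],[[-0.0113,-0.0029,-0.0032],[0.5,-1.4,-2.5],0],[[-0.0113,-0.0034,-0.0028],[0.5,-1.4,-2.5],0],[[-0.0112,-0.0039,-0.0025],[0.6,-1.5,-2.4],0],[[-0.0111,-0.0044,-0.0022],[0.5,-1.4,-2.5],0]]}}

```text
time_s: 7.0
position: [0.5004, 0.0071, 0.1224]
tool_rot: [[-0.043, 0.024, 0.999], [-0.938, -0.344, -0.032], [0.343, -0.939, 0.037]]
ft_force: [0.2, 0.3, -2.1]
grip_width: 0.009
```

Emit:
{"op": "carry_out", "data": {"plan": [[[-0.0109,-0.0049,-0.0019],[0.5,-1.5,-2.5],0],[[-0.0108,-0.0054,-0.0015],[0.5,-1.4,-2.4],0],[[-0.0105,-0.0059,-0.0013],[0.6,-1.4,-2.5],0],[[-0.0104,-0.0063,-0.0009],[0.5,-1.5,-2.5],0],[[-0.01,-0.0067,-0.0006],[0.5,-1.4,-2.4],0],[[-0.0098,-0.0072,-0.0003],[0.5,-1.5,-2.5],0],[[-0.0094,-0.0076,0.0],[0.6,-1.4,-2.4],0],[[-0.0091,-0.008,0.0003],[0.5,-1.4,-2.5],0]]}}

```text
time_s: 8.0
position: [0.4882, 0.1031, 0.1287]
tool_rot: [[0.135, 0.114, 0.984], [-0.754, -0.633, 0.177], [0.643, -0.766, 0.001]]
ft_force: [0.2, -0.0, -2.4]
grip_width: 0.0094
```

```bash
python3 look.py 2; python3 -c "
from bay import *
o,p,R=state(); print(o['time_s'],p,o['grip_width'],o['ft_force'],np.round(o['q'],1)); print(hook_of(p,R))"
```

```text
side [(0.67, [306.0, 358.0], 854)]
top [(0.84, [291.0, 322.0], 1151), (0.57, [178.0, 342.0], 422)]
8.2 [0.48828649 0.10266851 0.12861501] 0.009197194214773911 [-1.41814782  0.57198812 -1.89872955] [ 17.2  30.1  90.9 -42.4  70.9 115.8]
[-6.993e+01 -4.000e-02  1.392e+01  3.994e+01 -5.000e-02 -4.000e-02]
```

View pics/l2.png

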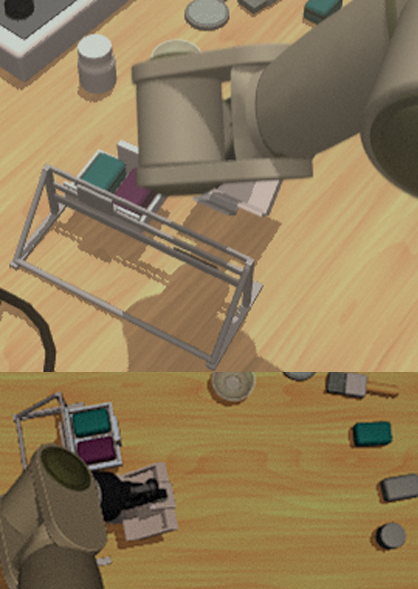

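```bash
cat > ov.py <<'E'
import sys
from h import *; from bay import *
def ov(tag,p,R,off=OFF):
    P=pickle.load(open(f"P{tag}.pkl","rb"))
    X,Z,Y=-R[:,0],-R[:,1],-R[:,2]; M=np.stack([X,Y,Z],1); h=p-M@off; c=h-M@np.array([.04,0,.036])
    B=np.stack([bx,by,ez],1)
    rack=[(box((0,-.09,-.01),(.004,.22,0)),(255,0,0)),(box((0,-.09,.024),(.004,.22,.032)),(255,0,0)),(box((0,-.03,-.034),(.003,.03,-.022)),(0,255,255))]
    E=[(0,1),(2,3),(4,5),(6,7),(0,2),(1,3),(4,6),(5,7),(0,4),(1,5),(2,6),(3,7)]
    out=[]
    for n,(r0,r1,c0,c1) in (("side",(240,390,210,400)),("top",(200,340,225,402))):
        k=4; im=cv2.resize(np.ascontiguousarray(P[n]["image"][r0:r1,c0:c1,::-1]),None,fx=k,fy=k,interpolation=cv2.INTER_CUBIC)
        for b,col in [(t@M.T+c,(0,0,255)) for t in TRAY]+[(b@B.T+SEAT,col) for b,col in rack]:
            q=(proj(P[n],b)-[c0,r0]+.5)*k-.5
            for i,j in E: cv2.line(im,tuple(np.round(q[i]).astype(int).tolist()),tuple(np.round(q[j]).astype(int).tolist()),col,1,cv2.LINE_AA)
        cv2.imwrite(f"pics/ov{tag}{n}.png",im)
o,p,R=state(); ov(sys.argv[1],p,R)
E
python3 ov.py 2
```

```text
(no output)
```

View pics/ov2side.png

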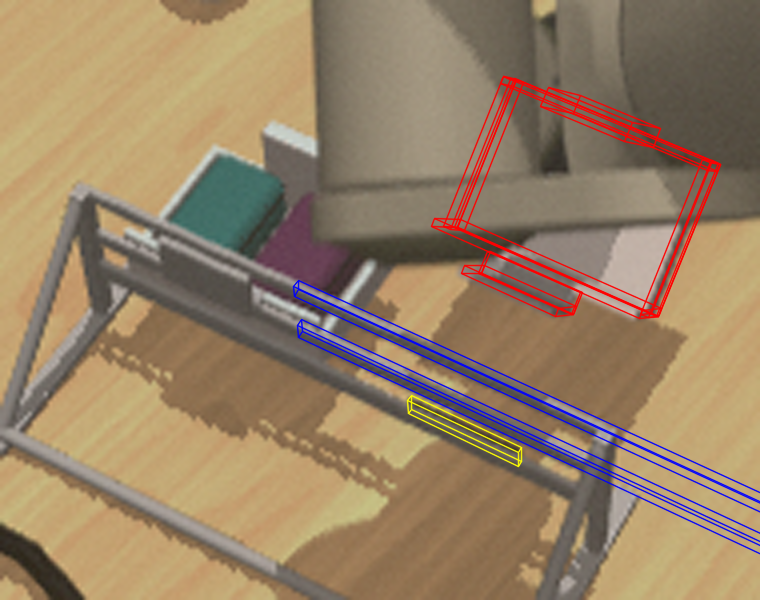

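View pics/ov2top.png

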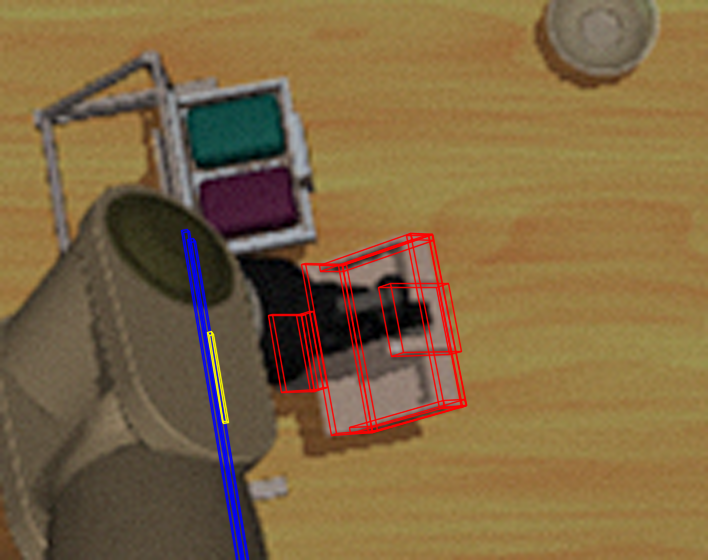

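```bash
cat > wp.py <<'E'
import sys
from bay import *
def go(wps,p=None,R=None,jaw=0):
    if p is None: o,p,R=state(); print(o["time_s"],hook_of(p,R),np.round(o["ft_force"],1),np.round(o["q"],0))
    for x,z,t,n in wps:
        tp,tR=target(x,z,t)
        _,p,R=rows(p,R,tp,tR,n,jaw)
if __name__=="__main__": go(eval(sys.argv[1]))
E
python3 wp.py "[(-38,6,41,6),(-32,2,42,2),(-20,2,42,4)]"
```

```text
8.2 [-6.993e+01 -4.000e-02  1.392e+01  3.994e+01 -5.000e-02 -4.000e-02] [-1.4  0.6 -1.9] [ 17.  30.  91. -42.  71. 116.]
[[[-0.0049, -0.0027, 0.0], [0.0, 0.0, -0.2], 0], [[-0.0049, -0.0026, 0.0], [0.0, 0.0, -0.2], 0], [[-0.0049, -0.0027, 0.0], [0.0, 0.0, -0.1], 0], [[-0.0048, -0.0027, 0.0], [0.0, 0.0, -0.2], 0], [[-0.0049, -0.0027, 0.0], [0.0, 0.0, -0.2], 0], [[-0.0049, -0.0027, 0.0], [0.0, 0.0, -0.2], 0]]
[[[-0.0035, -0.0012, 0.0], [0.0, 0.0, -0.5], 0], [[-0.0035, -0.0012, 0.0], [0.0, 0.0, -0.5], 0]]
[[[-0.0022, -0.002, 0.0], [0.0, 0.0, 0.0], 0], [[-0.0022, -0.002, 0.0], [0.0, 0.0, 0.0], 0], [[-0.0022, -0.002, 0.0], [0.0, 0.0, 0.0], 0], [[-0.0023, -0.002, 0.0], [0.0, 0.0, 0.0], 0]]
```

Emit:
{"op": "carry_out", "data": {"plan": [[[-0.0049,-0.0027,0.0],[0.0,0.0,-0.2],0],[[-0.0049,-0.0026,0.0],[0.0,0.0,-0.2],0],[[-0.0049,-0.0027,0.0],[0.0,0.0,-0.1],0],[[-0.0048,-0.0027,0.0],[0.0,0.0,-0.2],0],[[-0.0049,-0.0027,0.0],[0.0,0.0,-0.2],0],[[-0.0049,-0.0027,0.0],[0.0,0.0,-0.2],0],[[-0.0035,-0.0012,0.0],[0.0,0.0,-0.5],0],[[-0.0035,-0.0012,0.0],[0.0,0.0,-0.5],0]]}}

```text
time_s: 9.2
position: [0.4813, 0.1418, 0.1191]
tool_rot: [[0.13, 0.119, 0.984], [-0.73, -0.66, 0.176], [0.671, -0.742, 0.001]]
ft_force: [0.5, -0.4, -2.1]
grip_width: 0.0094
```

```bash
python3 look.py 3; python3 ov.py 3; python3 wp.py "[(-20,2,42,6)]"
```

```text
side [(0.74, [326.0, 355.0], 415)]
top [(0.6, [294.0, 308.0], 1185)]
9.4 [-3.209e+01 -7.000e-02  1.910e+00  4.210e+01 -4.000e-02 -3.000e-02] [-0.  -0.1 -1.7] [ 22.  33.  89. -43.  74. 120.]
[[[-0.0015, -0.0013, 0.0], [0.0, 0.0, 0.0], 0], [[-0.0015, -0.0014, 0.0], [0.0, 0.0, 0.0], 0], [[-0.0015, -0.0013, 0.0], [0.0, 0.0, 0.1], 0], [[-0.0015, -0.0013, 0.0], [0.0, 0.0, 0.0], 0], [[-0.0014, -0.0014, 0.0], [0.0, 0.0, 0.0], 0], [[-0.0015, -0.0013, 0.0], [0.0, 0.0, 0.0], 0]]
```

View pics/ov3side.png

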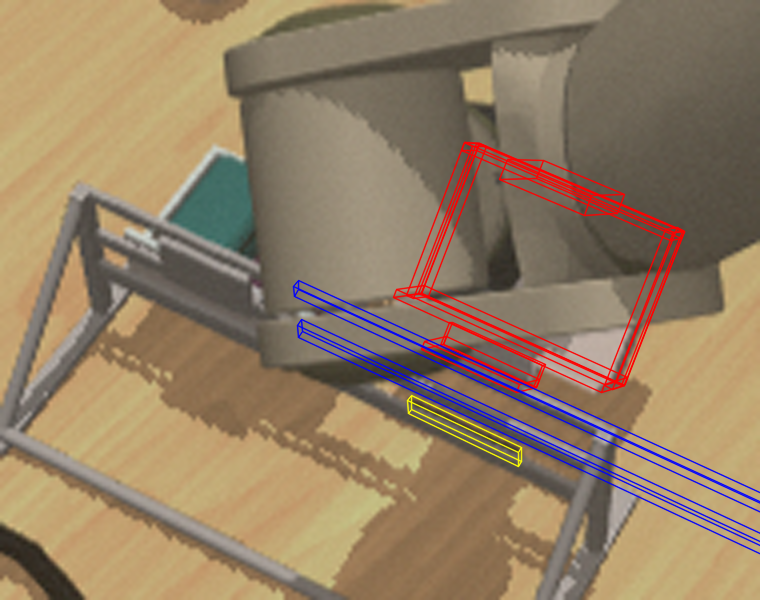

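View pics/ov3top.png

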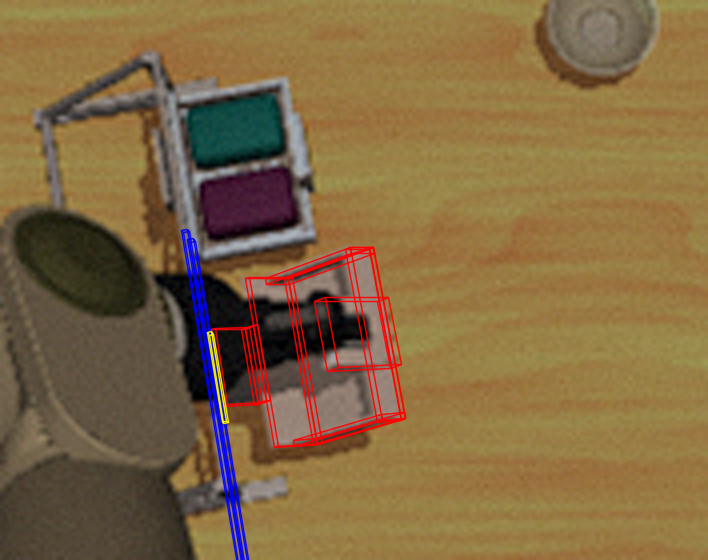

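Emit:
{"op": "carry_out", "data": {"plan": [[[-0.0015,-0.0013,0.0],[0.0,0.0,0.0],0],[[-0.0015,-0.0014,0.0],[0.0,0.0,0.0],0],[[-0.0015,-0.0013,0.0],[0.0,0.0,0.0],0],[[-0.0015,-0.0013,0.0],[0.0,0.0,0.0],0],[[-0.0014,-0.0014,0.0],[0.0,0.0,0.0],0],[[-0.0015,-0.0013,0.0],[0.0,0.0,0.0],0]]}}

```text
time_s: 10.15
position: [0.4792, 0.1535, 0.1192]
tool_rot: [[0.13, 0.118, 0.984], [-0.73, -0.66, 0.176], [0.67, -0.742, 0.001]]
ft_force: [0.8, -0.3, -2.5]
grip_width: 0.0092
```

```bash
python3 wp.py "[(-20,2,42,1),(-13,9,42,6)]"
```

```text
10.15 [-2.00e+01 -8.00e-02  1.94e+00  4.21e+01 -5.00e-02 -4.00e-02] [ 0.8 -0.3 -2.5] [ 24.  33.  88. -42.  75. 121.]
[[[0.0, 0.0001, 0.0], [0.0, 0.0, 0.1], 0]]
[[[-0.0001, -0.0016, 0.0], [0.0, 0.0, 0.0], 0], [[-0.0001, -0.0017, 0.0], [0.0, 0.0, 0.0], 0], [[0.0, -0.0016, 0.0], [0.0, 0.0, 0.0], 0], [[-0.0001, -0.0017, 0.0], [0.0, 0.0, 0.0], 0], [[-0.0001, -0.0016, 0.0], [0.0, 0.0, 0.0], 0], [[-0.0001, -0.0017, 0.0], [0.0, 0.0, 0.0], 0]]
```

Emit:
{"op": "carry_out", "data": {"plan": [[[-0.0001,-0.0016,0.0],[0.0,0.0,0.0],0],[[-0.0001,-0.0017,0.0],[0.0,0.0,0.0],0],[[0.0,-0.0016,0.0],[0.0,0.0,0.0],0],[[-0.0001,-0.0017,0.0],[0.0,0.0,0.0],0],[[-0.0001,-0.0016,0.0],[0.0,0.0,0.0],0],[[-0.0001,-0.0017,0.0],[0.0,0.0,0.0],0]]}}

```text
time_s: 10.9
position: [0.478, 0.1603, 0.1262]
tool_rot: [[0.13, 0.118, 0.984], [-0.73, -0.66, 0.176], [0.67, -0.742, 0.001]]
ft_force: [0.2, -0.5, -1.7]
grip_width: 0.0091
```

```bash
python3 look.py 4; python3 ov.py 4; python3 wp.py "[(-12,10,39,1),(-10,10,36,1),(-9,10,33,1),(-8,10,30,1),(-7,10,27,1),(-6,9,24,1),(-5,9,21,1),(-4,8,18,1)]"
```

```text
side [(0.72, [335.0, 347.0], 384)]
top [(0.77, [294.0, 298.0], 1059)]
11.1 [-1.31e+01 -8.00e-02  8.95e+00  4.21e+01 -5.00e-02 -4.00e-02] [ 0.1  0.9 -1.8] [ 24.  33.  87. -42.  77. 120.]
[[[-0.0008, 0.0028, 0.0], [0.0, 0.0, 3.1], 0]]
[[[-0.0022, 0.0029, 0.0], [0.0, 0.0, 3.0], 0]]
[[[-0.0014, 0.0036, 0.0], [0.0, 0.0, 3.0], 0]]
[[[-0.0015, 0.0036, 0.0], [0.0, 0.0, 3.0], 0]]
[[[-0.0015, 0.0037, 0.0], [0.0, 0.0, 3.0], 0]]
[[[-0.0019, 0.0046, 0.0], [0.0, 0.0, 3.0], 0]]
[[[-0.0016, 0.0038, 0.0], [0.0, 0.0, 3.0], 0]]
[[[-0.0019, 0.0047, 0.0], [0.0, 0.0, 3.0], 0]]
```

View pics/ov4top.png

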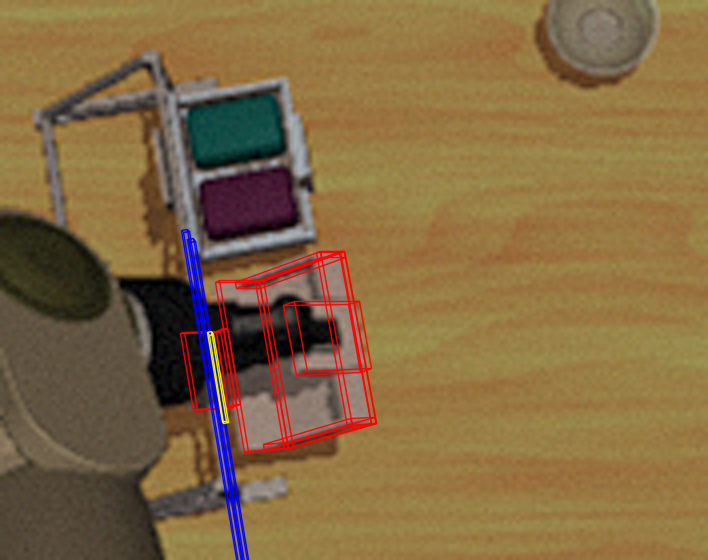

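View pics/ov4side.png

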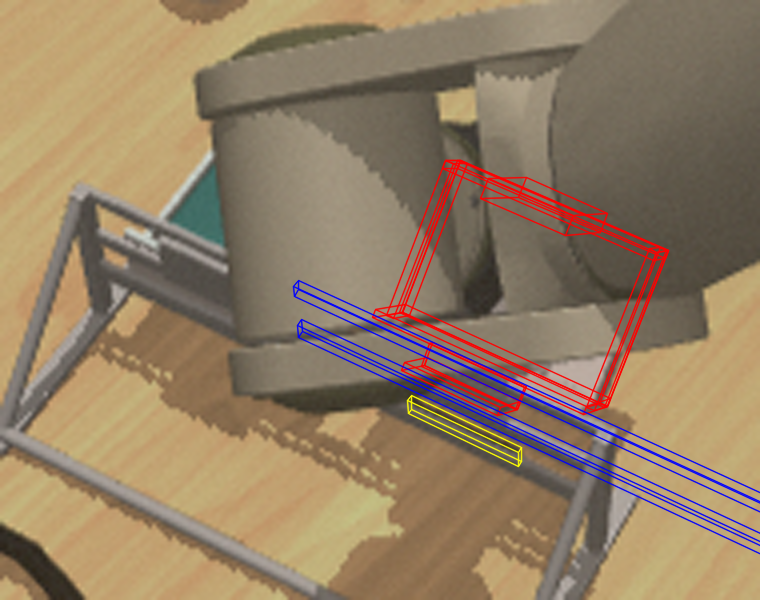

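Emit:
{"op": "carry_out", "data": {"plan": [[[-0.0008,0.0028,0.0],[0.0,0.0,3.1],0],[[-0.0022,0.0029,0.0],[0.0,0.0,3.0],0],[[-0.0014,0.0036,0.0],[0.0,0.0,3.0],0],[[-0.0015,0.0036,0.0],[0.0,0.0,3.0],0]]}}

```text
time_s: 11.6
position: [0.4785, 0.1571, 0.1122]
tool_rot: [[0.152, 0.088, 0.984], [-0.853, -0.491, 0.176], [0.499, -0.867, 0.001]]
ft_force: [-0.4, 0.1, -1.3]
grip_width: 0.0091
```

Emit:
{"op": "carry_out", "data": {"plan": [[[-0.0015,0.0037,0.0],[0.0,0.0,3.0],0],[[-0.0019,0.0046,0.0],[0.0,0.0,3.0],0],[[-0.0016,0.0038,0.0],[0.0,0.0,3.0],0],[[-0.0019,0.0047,0.0],[0.0,0.0,3.0],0]]}}

```text
time_s: 12.1
position: [0.4787, 0.1562, 0.0942]
tool_rot: [[0.167, 0.055, 0.984], [-0.937, -0.303, 0.176], [0.308, -0.951, 0.001]]
ft_force: [0.1, -0.7, -1.5]
grip_width: 0.009
```

```bash
python3 wp.py "[(-3.5,7,15,1),(-3,6,12,1),(-3,5,9,1),(-2.5,4,6,1),(-2,3,3,1),(-2,2.,1,1)]"
```

```text
12.1 [-4.140e+00 -1.000e-02  8.060e+00  1.792e+01 -4.000e-02 -3.000e-02] [ 0.1 -0.7 -1.5] [ 14.  28.  92. -20.  63. 103.]
[[[-0.0016, 0.0049, 0.0], [0.0, 0.0, 2.9], 0]]
[[[-0.0013, 0.005, 0.0], [0.0, 0.0, 3.0], 0]]
[[[-0.0009, 0.0051, 0.0], [0.0, 0.0, 3.0], 0]]
[[[-0.0013, 0.0051, 0.0], [0.0, 0.0, 3.0], 0]]
[[[-0.0012, 0.0051, 0.0], [0.0, 0.0, 3.0], 0]]
[[[-0.0004, 0.0038, 0.0], [0.0, 0.0, 2.0], 0]]
```

Emit:
{"op": "carry_out", "data": {"plan": [[[-0.0016,0.0049,0.0],[0.0,0.0,2.9],0],[[-0.0013,0.005,0.0],[0.0,0.0,3.0],0],[[-0.0009,0.0051,0.0],[0.0,0.0,3.0],0]]}}

```text
time_s: 12.48
position: [0.4787, 0.1559, 0.0786]
tool_rot: [[0.174, 0.028, 0.984], [-0.972, -0.154, 0.176], [0.157, -0.988, 0.0]]
ft_force: [-0.6, 0.6, -2.3]
grip_width: 0.0094
```

Emit:
{"op": "carry_out", "data": {"plan": [[[-0.0013,0.0051,0.0],[0.0,0.0,3.0],0],[[-0.0012,0.0051,0.0],[0.0,0.0,3.0],0],[[-0.0004,0.0038,0.0],[0.0,0.0,2.0],0]]}}

```text
time_s: 12.85
position: [0.4785, 0.157, 0.0643]
tool_rot: [[0.176, 0.003, 0.984], [-0.984, -0.018, 0.176], [0.018, -1.0, 0.0]]
ft_force: [-0.4, -0.4, -2.3]
grip_width: 0.0091
```

```bash
python3 look.py 5; python3 ov.py 5; python3 wp.py "[(-1.5,0.3,0,4)]"
```

```text
side [(0.69, [323.0, 336.0], 2048), (0.24, [347.0, 327.0], 62)]
top []
13.05 [-2.12 -0.06  1.92  1.15 -0.04 -0.02] [ 1.3  0.2 -1.9] [ 5. 28. 95. -1. 56. 86.]
[[[-0.0002, 0.0008, 0.0], [0.0, 0.0, 0.3], 0], [[-0.0002, 0.0008, 0.0], [0.0, 0.0, 0.3], 0], [[-0.0002, 0.0008, 0.0], [0.0, 0.0, 0.3], 0], [[-0.0002, 0.0008, 0.0], [0.0, 0.0, 0.3], 0]]
```

View pics/ov5top.png

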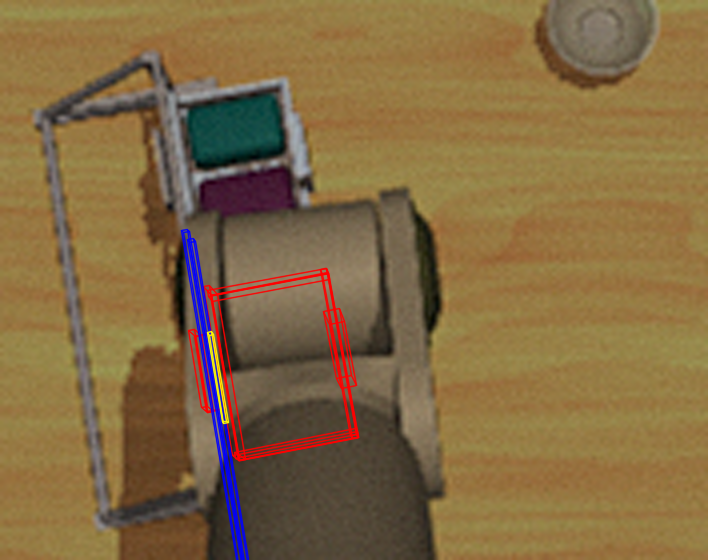

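View pics/ov5side.png

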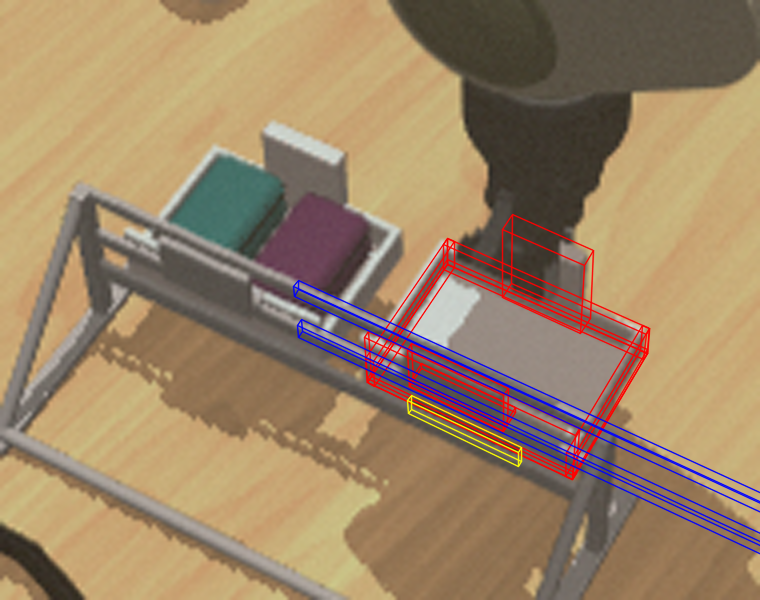

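Emit:
{"op": "carry_out", "data": {"plan": [[[-0.0002,0.0008,0.0],[0.0,0.0,0.3],0],[[-0.0002,0.0008,0.0],[0.0,0.0,0.3],0],[[-0.0002,0.0005,0.0],[0.0,0.0,0.3],0],[[0,0,0],[0.0,0.0,0.2],0]]}}

```text
time_s: 13.55
position: [0.4784, 0.158, 0.0623]
tool_rot: [[0.176, 0.001, 0.984], [-0.984, 0.0, 0.176], [-0.0, -1.0, 0.001]]
ft_force: [-0.1, -0.2, -2.4]
grip_width: 0.0092
```

```bash
python3 wp.py "[(-1.5,-0.5,0,2)]"; python3 -c "
from mv import *; o,p,R=state(); print(o['wrist_torque'],o['ft_force'])"
```

```text
13.55 [-1.51 -0.07  1.37 -0.01 -0.03 -0.03] [-0.1 -0.2 -2.4] [ 5. 29. 96.  0. 56. 85.]
[[[0.0, 0.0009, 0.0], [0.0, 0.0, 0.0], 0], [[0.0, 0.0009, 0.0], [0.0, 0.0, 0.0], 0]]
[-0.10143053 -0.04048555  0.07052309] [-0.10580295 -0.23358611 -2.37131173]
```

Emit:
{"op": "carry_out", "data": {"plan": [[[0.0,0.0006,0.0],[0.0,0.0,0.0],0],[[0.0,0.0006,0.0],[0.0,0.0,0.0],0],[[0,0,0],[0,0,0],0],[[0,0,0],[0,0,0],0]]}}

```text
time_s: 14.05
position: [0.4784, 0.158, 0.0612]
tool_rot: [[0.176, 0.001, 0.984], [-0.984, 0.0, 0.176], [-0.0, -1.0, 0.001]]
ft_force: [-0.1, -0.1, -1.6]
grip_width: 0.0095
```

```bash
python3 wp.py "[(-1.5,-0.5,0,2)]"; python3 -c "
from mv import *; o,p,R=state(); print(o['wrist_torque'],o['ft_force'])"
```

```text
14.05 [-1.54 -0.07  0.16 -0.   -0.03 -0.03] [-0.1 -0.1 -1.6] [ 5. 29. 96.  0. 56. 85.]
[[[0.0, 0.0003, 0.0], [0.0, 0.0, 0.0], 0], [[0.0, 0.0004, 0.0], [0.0, 0.0, 0.0], 0]]
[-0.08154618 -0.02486464  0.01597831] [-0.08651324 -0.13469689 -1.5889241 ]
```

Emit:
{"op": "carry_out", "data": {"plan": [[[0.0,0.0005,0.0],[0.0,0.0,0.0],0],[[0.0,0.0005,0.0],[0.0,0.0,0.0],0],[[0,0,0],[0,0,0],0],[[0,0,0],[0,0,0],0]]}}

```text
time_s: 14.55
position: [0.4786, 0.1579, 0.0604]
tool_rot: [[0.176, 0.001, 0.984], [-0.984, 0.0, 0.176], [-0.0, -1.0, 0.001]]
ft_force: [-0.1, -1.1, 3.7]
grip_width: 0.009
```

```bash
python3 wp.py "[(-1.5,-1.5,0,2)]"; python3 -c "
from mv import *; o,p,R=state(); print(o['wrist_torque'],o['ft_force'])"
```

```text
14.55 [-1.57 -0.24 -0.58 -0.   -0.04 -0.07] [-0.1 -1.1  3.7] [ 5. 29. 96.  0. 56. 85.]
[[[0.0, 0.0005, -0.0001], [0.0, 0.0, 0.0], 0], [[-0.0001, 0.0004, -0.0001], [-0.1, 0.0, 0.0], 0]]
[0.17234381 0.27230699 0.06193254] [-0.09678407 -1.06057953  3.6882877 ]
```

Emit:
{"op": "carry_out", "data": {"plan": [[[0,0,0],[0,0,0],0.014],[[0,0,0],[0,0,0],0.02],[[0,0,0],[0,0,0],0.026],[[0,0,0],[0,0,0],0.032],[[0,0,0],[0,0,0],0.032]]}}

```text
time_s: 15.18
position: [0.4784, 0.1579, 0.0601]
tool_rot: [[0.176, 0.001, 0.984], [-0.984, 0.0, 0.176], [-0.0, -1.0, 0.001]]
ft_force: [-0.5, -0.8, 0.3]
grip_width: 0.0317
```

```bash
python3 look.py 6; python3 ov.py 6; python3 -c "
from mv import *
o,p,R=state(); print(o['time_s'],o['ft_force'],o['grip_width'])
"
```

```text
side [(0.82, [326.0, 335.0], 1849)]
top []
15.375 [ 0.3561418   0.10933139 -0.20983552] 0.03171024768604577
```

View pics/ov6side.png

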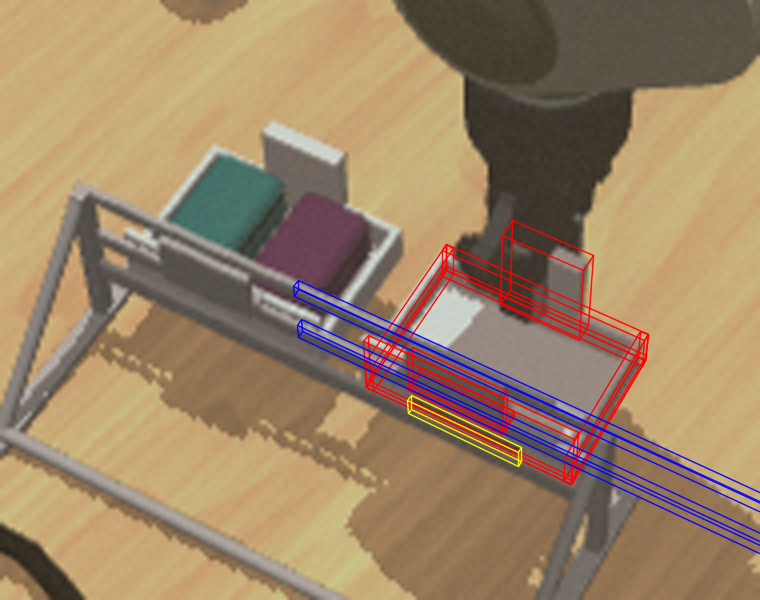

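Emit:
{"op": "carry_out", "data": {"plan": [[[0,-0.012,0],[0,0,0],0.032],[[0,-0.015,0],[0,0,0],0.032],[[0,-0.02,0],[0,0,0],0.032],[[0,-0.02,0],[0,0,0],0.04],[[0,-0.025,0],[0,0,0],0.05],[[0,-0.03,0],[0,0,0],0.06]]}}

```text
time_s: 16.12
position: [0.4781, 0.1579, 0.1836]
tool_rot: [[0.176, 0.001, 0.984], [-0.984, 0.0, 0.176], [-0.0, -1.0, 0.001]]
ft_force: [0.7, -0.5, -0.1]
grip_width: 0.0599
```

```bash
python3 - <<'E'
from mv import *
o,p,R=state(); print(o["time_s"],p,np.round(o["q"]),o['grip_width'])
_,p,R=rows(p,R,[.431,-.2885,.16],down(-60),20,.06)
E
```

```text
16.125 [0.47811452 0.15790034 0.18363489] [ 5. 20. 86.  0. 74. 85.] 0.059938552842815615
[[[0.0216, 0.0012, -0.0062], [0.0, -1.0, 0.0], 0.06], [[0.0214, 0.0012, -0.0067], [0.0, -1.0, 0.0], 0.06], [[0.0213, 0.0011, -0.007], [0.0, -1.0, 0.0], 0.06], [[0.0212, 0.0012, -0.0073], [0.0, -1.0, 0.0], 0.06], [[0.0211, 0.0012, -0.0078], [0.0, -1.0, 0.0], 0.06], [[0.0209, 0.0012, -0.0081], [0.0, -1.0, 0.0], 0.06], [[0.0208, 0.0011, -0.0084], [0.0, -1.0, 0.0], 0.06], [[0.0206, 0.0012, -0.0089], [0.0, -0.9, 0.0], 0.06]]
[[[0.0205, 0.0012, -0.0091], [0.0, -1.0, 0.0], 0.06], [[0.0204, 0.0012, -0.0095], [0.0, -1.0, 0.0], 0.06], [[0.0201, 0.0011, -0.0099], [0.0, -1.0, 0.0], 0.06], [[0.02, 0.0012, -0.0102], [0.0, -1.0, 0.0], 0.06], [[0.0198, 0.0012, -0.0106], [0.0, -1.0, 0.0], 0.06], [[0.0196, 0.0012, -0.0109], [0.0, -1.0, 0.0], 0.06], [[0.0195, 0.0012, -0.0112], [0.0, -1.0, 0.0], 0.06], [[0.0192, 0.0011, -0.0116], [0.0, -1.0, 0.0], 0.06]]
[[[0.019, 0.0012, -0.0119], [0.0, -1.0, 0.0], 0.06], [[0.0188, 0.0012, -0.0123], [0.0, -1.0, 0.0], 0.06], [[0.0186, 0.0012, -0.0125], [0.0, -1.0, 0.0], 0.06], [[0.0184, 0.0011, -0.0129], [0.0, -1.0, 0.0], 0.06]]
```

Emit:
{"op": "carry_out", "data": {"plan": [[[0.0216,0.0012,-0.0062],[0.0,-1.0,0.0],0.06],[[0.0214,0.0012,-0.0067],[0.0,-1.0,0.0],0.06],[[0.0213,0.0011,-0.007],[0.0,-1.0,0.0],0.06],[[0.0212,0.0012,-0.0073],[0.0,-1.0,0.0],0.06],[[0.0211,0.0012,-0.0078],[0.0,-1.0,0.0],0.06],[[0.0209,0.0012,-0.0081],[0.0,-1.0,0.0],0.06],[[0.0208,0.0011,-0.0084],[0.0,-1.0,0.0],0.06],[[0.0206,0.0012,-0.0089],[0.0,-0.9,0.0],0.06]]}}

```text
time_s: 17.12
position: [0.4594, -0.0213, 0.1735]
tool_rot: [[0.31, 0.002, 0.951], [-0.951, -0.0, 0.31], [0.001, -1.0, 0.001]]
ft_force: [0.3, 0.3, -0.1]
grip_width: 0.0602
```

Emit:
{"op": "carry_out", "data": {"plan": [[[0.0205,0.0012,-0.0091],[0.0,-1.0,0.0],0.06],[[0.0204,0.0012,-0.0095],[0.0,-1.0,0.0],0.06],[[0.0201,0.0011,-0.0099],[0.0,-1.0,0.0],0.06],[[0.02,0.0012,-0.0102],[0.0,-1.0,0.0],0.06],[[0.0198,0.0012,-0.0106],[0.0,-1.0,0.0],0.06],[[0.0196,0.0012,-0.0109],[0.0,-1.0,0.0],0.06],[[0.0195,0.0012,-0.0112],[0.0,-1.0,0.0],0.06],[[0.0192,0.0011,-0.0116],[0.0,-1.0,0.0],0.06]]}}

```text
time_s: 18.12
position: [0.4406, -0.2, 0.1641]
tool_rot: [[0.439, 0.001, 0.898], [-0.898, -0.0, 0.439], [0.001, -1.0, 0.001]]
ft_force: [0.5, 0.8, -0.1]
grip_width: 0.0603
```

Emit:
{"op": "carry_out", "data": {"plan": [[[0.019,0.0012,-0.0119],[0.0,-1.0,0.0],0.06],[[0.0188,0.0012,-0.0123],[0.0,-1.0,0.0],0.06],[[0.0186,0.0012,-0.0125],[0.0,-1.0,0.0],0.06],[[0.0184,0.0011,-0.0129],[0.0,-1.0,0.0],0.06]]}}

```text
time_s: 18.62
position: [0.4312, -0.2892, 0.1594]
tool_rot: [[0.501, 0.001, 0.865], [-0.865, -0.0, 0.501], [0.001, -1.0, 0.001]]
ft_force: [0.7, 0.7, -0.3]
grip_width: 0.0599
```

```bash
python3 look.py 7; cat > fit7.py <<'E'
import sys
from h import *; from bay import *
tag=sys.argv[1]
P=pickle.load(open(f"P{tag}.pkl","rb"))
B=np.stack([bx,by,ez],1)
OCC=[b@B.T+SEAT for b in (box((0,-.11,-.01),(.004,.25,0)),box((0,-.11,.024),(.004,.25,.032)))]
T={n:P[n]["det"]["tray"][0]["mask"] for n in ("side","top") if P[n]["det"]["tray"]}
def boxes(v):
    t=v[2]; X=np.cos(t)*bx-np.sin(t)*ez; Z=np.sin(t)*bx+np.cos(t)*ez; M=np.stack([X,by,Z],1)
    h=SEAT+bx*v[0]+by*v[3]+ez*v[1]; c=h-M@np.array([.04,0,.036]); return [b@M.T+c for b in TRAY]
rois={n:roi_of(m) for n,m in T.items()}
oc={n:1-sil(P[n],OCC,rois[n]) for n in T}
def cost(v):
    v=np.array(v)*[1e-3,1e-3,1,1e-3];t=0
    for n,m in T.items():
        r=rois[n]; t+=(oc[n]*np.abs(sil(P[n],boxes(v),r)-m[r[0]:r[1],r[2]:r[3]])).sum()/m.sum()
    return t
x0=np.array([-1,0,-.03,0.])
s=minimize(cost,x0,method="Nelder-Mead",options=dict(initial_simplex=x0+np.vstack([np.zeros(4),np.diag([4,4,.1,5])]),maxiter=600))
print("hook x,z mm, tilt(front up) rad, y mm:",np.round(s.x,3),s.fun,list(T))
E
python3 fit7.py 7; python3 - <<'E'
from h import *
from mv import *
o,p,R=state(); print(o["time_s"],p,np.round(o["q"]))
a=np.linspace(0,2*np.pi,40,endpoint=False)
CYL=[np.concatenate([np.stack([.022*np.cos(a),.022*np.sin(a),0*a+z],1) for z in (0,.04)])]
s=env.get_image("side"); im=np.ascontiguousarray(s["image"][:,:,::-1])
cv2.imwrite("pics/s8.png",cv2.resize(im[150:300,380:580],None,fx=4,fy=4,interpolation=cv2.INTER_CUBIC))
rows(p,R,[.4311,-.2888,.012],down(-60),10,.06)
E
```

```text
side [(0.85, [325.0, 338.0], 2304)]
top [(0.66, [291.0, 292.0], 1374), (0.62, [207.0, 454.0], 514)]
hook x,z mm, tilt(front up) rad, y mm: [-3.502  3.346 -0.107 -2.176] 0.16040288834016925 ['side', 'top']
18.825 [ 0.43119921 -0.28825341  0.15900164] [-47.  23.  86.   0.  71.  13.]
[[[0.0, 0.0147, 0.0], [0.0, 0.0, 0.0], 0.06], [[0.0001, 0.0147, -0.0001], [0.0, 0.0, 0.0], 0.06], [[0.0, 0.0147, 0.0], [0.0, 0.0, 0.0], 0.06], [[0.0001, 0.0147, -0.0001], [0.0, 0.0, 0.0], 0.06], [[0.0, 0.0147, 0.0], [0.0, 0.0, 0.0], 0.06], [[0.0, 0.0147, -0.0001], [0.0, 0.0, 0.0], 0.06], [[0.0001, 0.0147, 0.0], [0.0, 0.0, 0.0], 0.06], [[0.0, 0.0147, -0.0001], [0.0, 0.0, 0.0], 0.06]]
[[[0.0, 0.0147, 0.0], [0.0, 0.0, 0.0], 0.06], [[0.0001, 0.0147, -0.0001], [0.0, 0.0, 0.0], 0.06]]
```

View pics/s8.png

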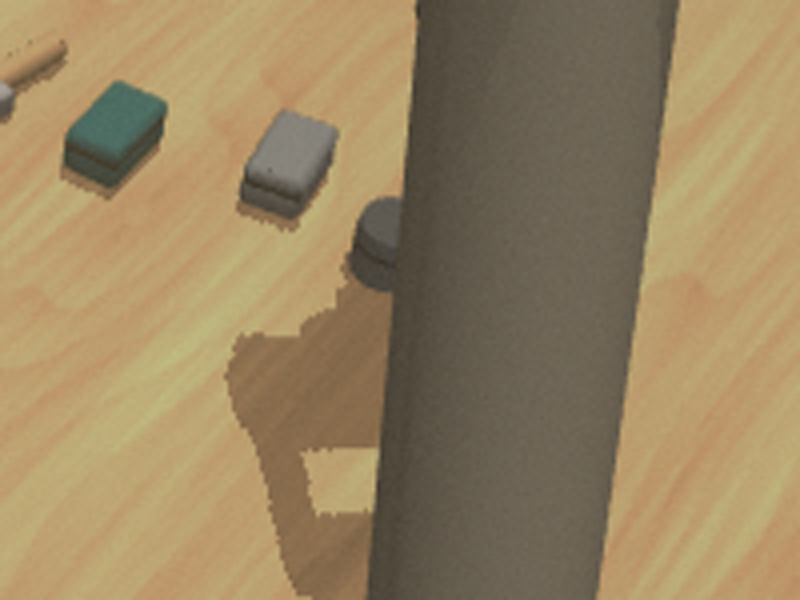

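View pics/l7.png

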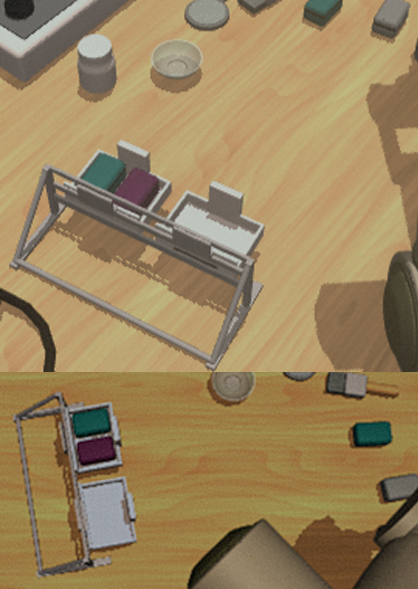

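Emit:
{"op": "carry_out", "data": {"plan": [[[0.0,0.019,0.0],[0.0,0.0,0.0],0.06],[[0.0,0.019,-0.0001],[0.0,0.0,0.0],0.06],[[0.0001,0.019,-0.0001],[0.0,0.0,0.0],0.06],[[0.0001,0.019,-0.0001],[0.0,0.0,0.0],0.06],[[0.0,0.019,0.0],[0.0,0.0,0.0],0.06],[[0.0,0.019,-0.0001],[0.0,0.0,0.0],0.06],[[0.0001,0.019,0.0],[0.0,0.0,0.0],0.06],[[0.0,0.019,0.0],[0.0,0.0,0.0],0.06]]}}

```text
time_s: 19.88
position: [0.4315, -0.2881, 0.0064]
tool_rot: [[0.501, 0.001, 0.865], [-0.865, -0.0, 0.501], [0.0, -1.0, 0.001]]
ft_force: [0.7, 0.8, 0.3]
grip_width: 0.0602
```

Emit:
{"op": "carry_out", "data": {"plan": [[[0,0,0],[0,0,0],0.05],[[0,0,0],[0,0,0],0.04],[[0,0,0],[0,0,0],0.03],[[0,0,0],[0,0,0],0.03],[[0,0,0],[0,0,0],0.03]], "force": 30}}

```text
time_s: 20.5
position: [0.4314, -0.289, 0.0071]
tool_rot: [[0.5, 0.001, 0.866], [-0.866, -0.0, 0.5], [0.001, -1.0, 0.001]]
ft_force: [0.5, 0.7, 4.8]
grip_width: 0.0431
```

```bash
cat >> fit7.py <<'E'
for v in ([0,0,0,0],[-2,0,-.07,0],[-2,0,-.07,-2],[-2,1,-.07,-2],[-1,0,-.05,-2],[-3,2,-.07,-2],[-4,0,-.07,-2]): print(v,round(cost(v),4))
E
python3 fit7.py 7
python3 - <<'E'
from bay import *
o,p,R=state(); print(o["time_s"],p,o["grip_width"],o["ft_force"])
_,p,R=rows(p,R,p+[0,0,.16],R,6,.03)
t=SEAT+bx*(-.041); print(t)
rows(p,R,[t[0],t[1],.165],down(10.17),20,.03)
E
```

```text
hook x,z mm, tilt(front up) rad, y mm: [-3.502  3.346 -0.107 -2.176] 0.16040288834016925 ['side', 'top']
[0, 0, 0, 0] 0.2288
[-2, 0, -0.07, 0] 0.2098
[-2, 0, -0.07, -2] 0.1704
[-2, 1, -0.07, -2] 0.1674
[-1, 0, -0.05, -2] 0.1811
[-3, 2, -0.07, -2] 0.167
[-4, 0, -0.07, -2] 0.1713
20.5 [ 0.43137359 -0.28901751  0.00706165] 0.043105042536634275 [0.54673561 0.74678111 4.83631644]
[[[0.0, -0.0267, 0.0], [0.0, 0.0, 0.0], 0.03], [[0.0, -0.0266, 0.0], [0.0, 0.0, 0.0], 0.03], [[0.0001, -0.0267, 0.0001], [0.0, 0.0, 0.0], 0.03], [[0.0, -0.0267, 0.0], [0.0, 0.0, 0.0], 0.03], [[0.0, -0.0266, 0.0], [0.0, 0.0, 0.0], 0.03], [[0.0, -0.0267, 0.0], [0.0, 0.0, 0.0], 0.03]]
[0.47123935 0.19784418 0.071     ]
[[[-0.0201, 0.0001, 0.0139], [0.0, -3.5, 0.0], 0.03], [[-0.0192, 0.0001, 0.0151], [0.0, -3.5, 0.0], 0.03], [[-0.0182, 0.0001, 0.0163], [0.0, -3.5, 0.0], 0.03], [[-0.0172, 0.0001, 0.0173], [0.0, -3.5, 0.0], 0.03], [[-0.0161, 0.0001, 0.0184], [0.0, -3.5, 0.0], 0.03], [[-0.015, 0.0001, 0.0193], [0.0, -3.5, 0.0], 0.03], [[-0.0137, 0.0001, 0.0201], [0.0, -3.5, 0.0], 0.03], [[-0.0125, 0.0001, 0.021], [0.0, -3.6, 0.0], 0.03]]
[[[-0.0112, 0.0001, 0.0218], [0.0, -3.5, 0.0], 0.03], [[-0.0098, 0.0001, 0.0223], [0.0, -3.5, 0.0], 0.03], [[-0.0084, 0.0001, 0.023], [0.0, -3.5, 0.0], 0.03], [[-0.007, 0.0001, 0.0234], [0.0, -3.5, 0.0], 0.03], [[-0.0056, 0.0001, 0.0237], [0.0, -3.5, 0.0], 0.03], [[-0.0041, 0.0001, 0.0241], [0.0, -3.5, 0.1], 0.03], [[-0.0026, 0.0001, 0.0243], [0.0, -3.5, 0.0], 0.03], [[-0.0012, 0.0001, 0.0244], [0.0, -3.5, 0.0], 0.03]]
[[[0.0004, 0.0001, 0.0244], [0.0, -3.5, 0.0], 0.03], [[0.0018, 0.0001, 0.0244], [0.0, -3.5, 0.0], 0.03], [[0.0033, 0.0001, 0.0242], [0.0, -3.5, 0.0], 0.03], [[0.0048, 0.0001, 0.0239], [0.0, -3.5, 0.0], 0.03]]
```

Emit:
{"op": "carry_out", "data": {"plan": [[[0.0,-0.015,0.0],[0.0,0.0,0.0],0.03],[[0.0,-0.025,0.0],[0.0,0.0,0.0],0.03],[[0.0001,-0.03,0.0001],[0.0,0.0,0.0],0.03],[[0.0,-0.03,0.0],[0.0,0.0,0.0],0.03],[[0.0,-0.03,0.0],[0.0,0.0,0.0],0.03],[[0.0,-0.03,0.0],[0.0,0.0,0.0],0.03]]}}

```text
time_s: 21.25
position: [0.431, -0.2888, 0.1685]
tool_rot: [[0.501, 0.001, 0.866], [-0.866, -0.0, 0.501], [0.001, -1.0, 0.001]]
ft_force: [0.7, -0.4, -0.2]
grip_width: 0.0427
```

Emit:
{"op": "carry_out", "data": {"plan": [[[-0.0201,0.0001,0.0139],[0.0,-3.5,0.0],0.03],[[-0.0192,0.0001,0.0151],[0.0,-3.5,0.0],0.03],[[-0.0182,0.0001,0.0163],[0.0,-3.5,0.0],0.03],[[-0.0172,0.0001,0.0173],[0.0,-3.5,0.0],0.03],[[-0.0161,0.0001,0.0184],[0.0,-3.5,0.0],0.03],[[-0.015,0.0001,0.0193],[0.0,-3.5,0.0],0.03],[[-0.0137,0.0001,0.0201],[0.0,-3.5,0.0],0.03],[[-0.0125,0.0001,0.021],[0.0,-3.6,0.0],0.03]]}}

```text
time_s: 22.25
position: [0.4462, -0.0921, 0.1651]
tool_rot: [[0.852, -0.001, 0.524], [-0.524, 0.001, 0.852], [-0.002, -1.0, 0.0]]
ft_force: [0.5, 1.0, -0.6]
grip_width: 0.0428
```

Emit:
{"op": "carry_out", "data": {"plan": [[[-0.0112,0.0001,0.0218],[0.0,-3.5,0.0],0.03],[[-0.0098,0.0001,0.0223],[0.0,-3.5,0.0],0.03],[[-0.0084,0.0001,0.023],[0.0,-3.5,0.0],0.03],[[-0.007,0.0001,0.0234],[0.0,-3.5,0.0],0.03],[[-0.0056,0.0001,0.0237],[0.0,-3.5,0.0],0.03],[[-0.0041,0.0001,0.0241],[0.0,-3.5,0.1],0.03],[[-0.0026,0.0001,0.0243],[0.0,-3.5,0.0],0.03],[[-0.0012,0.0001,0.0244],[0.0,-3.5,0.0],0.03]]}}

```text
time_s: 23.25
position: [0.4617, 0.1022, 0.1643]
tool_rot: [[0.998, -0.003, 0.063], [-0.063, 0.001, 0.998], [-0.003, -1.0, 0.001]]
ft_force: [1.1, -0.7, -1.2]
grip_width: 0.0429
```

Emit:
{"op": "carry_out", "data": {"plan": [[[0.0004,0.0001,0.0244],[0.0,-3.5,0.0],0.03],[[0.0018,0.0001,0.0244],[0.0,-3.5,0.0],0.03],[[0.0033,0.0001,0.0242],[0.0,-3.5,0.0],0.03],[[0.0048,0.0001,0.0239],[0.0,-3.5,0.0],0.03]]}}

```text
time_s: 23.75
position: [0.4695, 0.1993, 0.1639]
tool_rot: [[0.984, -0.003, -0.18], [0.18, 0.0, 0.984], [-0.003, -1.0, 0.001]]
ft_force: [-0.2, -0.8, -1.0]
grip_width: 0.0428
```

```bash
python3 look.py 8; python3 - <<'E'
from bay import *
o,p,R=state(); print(o["time_s"],p,o["grip_width"],o["ft_force"],np.round(o["q"]),np.round(R,3).tolist())
t=SEAT+bx*(-.041)-by*.002
rows(p,R,[t[0],t[1],.165],down(10.17),2,.03)
E
```

```text
side [(0.67, [324.0, 340.0], 2019)]
top [(0.6, [295.0, 299.0], 107)]
23.95 [0.46995068 0.19812376 0.16411556] 0.042840397726591546 [-0.27255495 -0.62388235 -1.34132985] [10. 21. 87.  0. 72. -1.] [[0.984, -0.003, -0.177], [0.177, 0.0, 0.984], [-0.003, -1.0, 0.001]]
[[[0.0016, -0.0004, -0.0003], [0.0, 0.0, -0.1], 0.03], [[0.0016, -0.0005, -0.0002], [0.0, 0.0, -0.1], 0.03]]
```

View pics/l8.png

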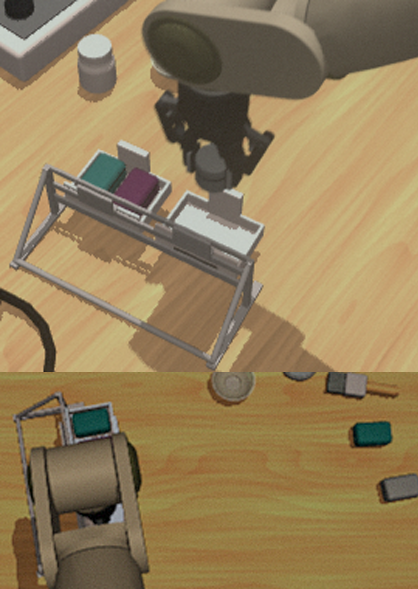

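Emit:
{"op": "carry_out", "data": {"plan": [[[0.0016,0.0,-0.0003],[0.0,0.0,-0.1],0.03],[[0.0016,0.018,-0.0002],[0.0,0.0,-0.1],0.03],[[0,0.022,0],[0,0,0],0.03],[[0,0.022,0],[0,0,0],0.03],[[0,0.02,0],[0,0,0],0.03],[[0,0.015,0],[0,0,0],0.03],[[0,0.01,0],[0,0,0],0.03],[[0,0.003,0],[0,0,0],0.03]]}}

```text
time_s: 24.95
position: [0.4745, 0.1977, 0.0544]
tool_rot: [[0.984, 0.002, -0.175], [0.175, 0.001, 0.985], [0.002, -1.0, 0.001]]
ft_force: [-0.2, -0.0, -1.5]
grip_width: 0.0428
```

```bash
python3 look.py 9; python3 - <<'E'
from bay import *
o,p,R=state(); print(o["time_s"],p,o["grip_width"],o["ft_force"],"rel seat",np.round([(p-SEAT)@bx*1e3,(p-SEAT)@by*1e3],1))
E
```

```text
side [(0.69, [333.0, 334.0], 998), (0.44, [351.0, 332.0], 21)]
top []
25.15 [0.47478541 0.19803169 0.05515826] 0.04273792835003953 [-0.47895943  0.32792893 -0.33739593] rel seat [-41.4  -3.5]
```

View pics/l9.png

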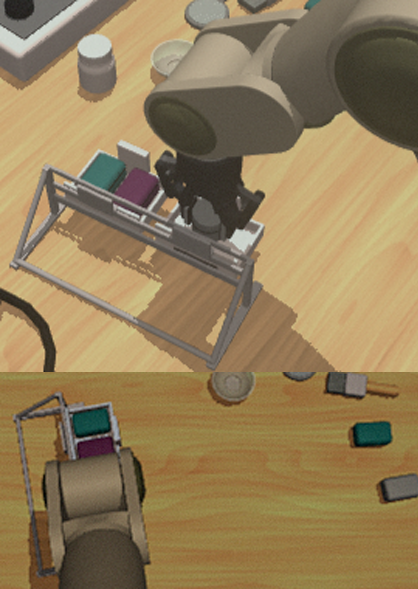

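Emit:
{"op": "carry_out", "data": {"plan": [[[0,0.003,0],[0,0,0],0.03],[[0,0.003,0],[0,0,0],0.03],[[0,0.002,0],[0,0,0],0.03],[[0,0.0,0],[0,0,0],0.03],[[0,0.0,0],[0,0,0],0.03]]}}

```text
time_s: 25.78
position: [0.4746, 0.1981, 0.0467]
tool_rot: [[0.984, 0.002, -0.176], [0.176, 0.001, 0.984], [0.003, -1.0, 0.001]]
ft_force: [0.2, 0.3, 0.2]
grip_width: 0.0434
```

Emit:
{"op": "carry_out", "data": {"plan": [[[0,0.001,0],[0,0,0],0.03],[[0,0.0,0],[0,0,0],0.03],[[0,0.0,0],[0,0,0],0.03]]}}

```text
time_s: 26.15
position: [0.4746, 0.1981, 0.0457]
tool_rot: [[0.984, 0.002, -0.176], [0.176, 0.001, 0.984], [0.003, -1.0, 0.001]]
ft_force: [0.3, -0.2, -0.6]
grip_width: 0.0427
```

Emit:
{"op": "carry_out", "data": {"plan": [[[0,0.001,0],[0,0,0],0.03],[[0,0.0,0],[0,0,0],0.03],[[0,0.0,0],[0,0,0],0.03]]}}

```text
time_s: 26.52
position: [0.4746, 0.1981, 0.0447]
tool_rot: [[0.984, 0.002, -0.176], [0.176, 0.001, 0.984], [0.002, -1.0, 0.001]]
ft_force: [-0.0, -1.1, -1.3]
grip_width: 0.0432
```

Emit:
{"op": "carry_out", "data": {"plan": [[[0,0.001,0],[0,0,0],0.03],[[0,0.0,0],[0,0,0],0.03],[[0,0.0,0],[0,0,0],0.03]]}}

```text
time_s: 26.9
position: [0.4747, 0.1981, 0.0443]
tool_rot: [[0.984, 0.003, -0.176], [0.176, 0.001, 0.984], [0.003, -1.0, 0.001]]
ft_force: [-1.1, -0.6, 5.9]
grip_width: 0.043
```

Contact (5.9 N up). Release.

Emit:
{"op": "carry_out", "data": {"plan": [[[0,0,0],[0,0,0],0.046],[[0,0,0],[0,0,0],0.05],[[0,0,0],[0,0,0],0.054],[[0,0,0],[0,0,0],0.056],[[0,0,0],[0,0,0],0.056]]}}

```text
time_s: 27.52
position: [0.4745, 0.1981, 0.0436]
tool_rot: [[0.984, 0.002, -0.176], [0.176, 0.001, 0.984], [0.002, -1.0, 0.001]]
ft_force: [-0.3, 0.2, -0.6]
grip_width: 0.0561
```

Emit:
{"op": "carry_out", "data": {"plan": [[[0,-0.008,0],[0,0,0],0.056],[[0,-0.012,0],[0,0,0],0.056],[[0,-0.018,0],[0,0,0],0.056],[[0,-0.025,0],[0,0,0],0.056],[[0,-0.03,0],[0,0,0],0.056],[[0,-0.03,0],[0,0,0],0.056]]}}

```text
time_s: 28.28
position: [0.4742, 0.1979, 0.1686]
tool_rot: [[0.984, 0.003, -0.176], [0.176, 0.001, 0.984], [0.003, -1.0, 0.001]]
ft_force: [0.5, 1.3, -1.3]
grip_width: 0.0562
```

```bash
python3 - <<'E'
from bay import *
o,p,R=state(); print(o["time_s"],p,o["grip_width"],o["ft_force"])
rows(p,R,[.45,-.13,.2],down(-30),16,.056)
E
```

```text
28.275 [0.47415377 0.19791246 0.16861272] 0.056206028345588195 [ 0.45719938  1.28202223 -1.28740527]
[[[-0.0051, -0.002, -0.0199], [0.0, 2.5, 0.0], 0.056], [[-0.0042, -0.002, -0.0201], [0.0, 2.5, 0.0], 0.056], [[-0.0033, -0.002, -0.0203], [0.0, 2.5, 0.0], 0.056], [[-0.0025, -0.002, -0.0204], [0.0, 2.5, 0.0], 0.056], [[-0.0015, -0.002, -0.0205], [0.0, 2.5, 0.0], 0.056], [[-0.0007, -0.002, -0.0205], [0.0, 2.6, 0.1], 0.056], [[0.0003, -0.002, -0.0206], [-0.1, 2.5, 0.0], 0.056], [[0.0012, -0.0019, -0.0205], [0.0, 2.5, 0.0], 0.056]]
[[[0.002, -0.002, -0.0204], [0.0, 2.5, 0.0], 0.056], [[0.003, -0.0019, -0.0204], [0.0, 2.5, 0.0], 0.056], [[0.0038, -0.002, -0.0202], [0.0, 2.5, 0.0], 0.056], [[0.0047, -0.0019, -0.02], [0.0, 2.5, 0.0], 0.056], [[0.0056, -0.002, -0.0197], [0.0, 2.5, 0.0], 0.056], [[0.0064, -0.0019, -0.0196], [0.0, 2.5, 0.1], 0.056], [[0.0073, -0.002, -0.0192], [0.0, 2.5, 0.0], 0.056], [[0.0081, -0.002, -0.0189], [0.0, 2.5, 0.0], 0.056]]
```

Emit:
{"op": "carry_out", "data": {"plan": [[[-0.0051,-0.002,-0.0199],[0.0,2.5,0.0],0.056],[[-0.0042,-0.002,-0.0201],[0.0,2.5,0.0],0.056],[[-0.0033,-0.002,-0.0203],[0.0,2.5,0.0],0.056],[[-0.0025,-0.002,-0.0204],[0.0,2.5,0.0],0.056],[[-0.0015,-0.002,-0.0205],[0.0,2.5,0.0],0.056],[[-0.0007,-0.002,-0.0205],[0.0,2.6,0.0],0.056],[[0.0003,-0.002,-0.0206],[0.0,2.5,0.0],0.056],[[0.0012,-0.0019,-0.0205],[0.0,2.5,0.0],0.056]]}}

```text
time_s: 29.28
position: [0.4621, 0.0333, 0.1834]
tool_rot: [[0.985, 0.003, 0.174], [-0.174, 0.001, 0.985], [0.003, -1.0, 0.002]]
ft_force: [0.3, -0.8, 0.6]
grip_width: 0.0561
```

Emit:
{"op": "carry_out", "data": {"plan": [[[0.002,-0.002,-0.0204],[0.0,2.5,0.0],0.056],[[0.003,-0.0019,-0.0204],[0.0,2.5,0.0],0.056],[[0.0038,-0.002,-0.0202],[0.0,2.5,0.0],0.056],[[0.0047,-0.0019,-0.02],[0.0,2.5,0.0],0.056],[[0.0056,-0.002,-0.0197],[0.0,2.5,0.0],0.056],[[0.0064,-0.0019,-0.0196],[0.0,2.5,0.0],0.056],[[0.0073,-0.002,-0.0192],[0.0,2.5,0.0],0.056],[[0.0081,-0.002,-0.0189],[0.0,2.5,0.0],0.056]]}}

```text
time_s: 30.28
position: [0.4499, -0.1307, 0.1989]
tool_rot: [[0.866, 0.003, 0.501], [-0.501, 0.001, 0.866], [0.003, -1.0, 0.002]]
ft_force: [-0.3, -0.1, -0.8]
grip_width: 0.0558
```

```bash
python3 look.py 10; python3 fit7.py 10; python3 - <<'E'
from h import *
from bay import *
P=pickle.load(open("P10.pkl","rb"))
B=np.stack([bx,by,ez],1)
for (hx,hz,t,y) in ((-2,0,-.07,-2),):
    X=np.cos(t)*bx-np.sin(t)*ez; Z=np.sin(t)*bx+np.cos(t)*ez; M=np.stack([X,by,Z],1)
    h=SEAT+bx*hx/1e3+ez*hz/1e3+by*y/1e3; c=h-M@[.04,0,.036]
E=[(0,1),(2,3),(4,5),(6,7),(0,2),(1,3),(4,6),(5,7),(0,4),(1,5),(2,6),(3,7)]
ims=[]
for n,(r0,r1,c0,c1) in (("side",(265,365,260,390)),("top",(220,330,240,330))):
    k=5; raw=cv2.resize(np.ascontiguousarray(P[n]["image"][r0:r1,c0:c1,::-1]),None,fx=k,fy=k,interpolation=cv2.INTER_CUBIC); im=raw.copy()
    for b in TRAY:
        q=(proj(P[n],b@M.T+c)-[c0,r0]+.5)*k-.5
        for i,j in E: cv2.line(im,tuple(np.round(q[i]).astype(int).tolist()),tuple(np.round(q[j]).astype(int).tolist()),(0,0,255),1,cv2.LINE_AA)
    cv2.imwrite(f"pics/f{n}.png",im); cv2.imwrite(f"pics/r{n}.png",raw)
    for d in env.outline_of("case",P[n])[:3] if False else []: pass
for n in ("side","top"):
    pass
E
```

```text
side [(0.93, [327.0, 346.0], 1646)]
top [(0.88, [294.0, 290.0], 1297)]
hook x,z mm, tilt(front up) rad, y mm: [-4.459 14.459 -0.224 -1.173] 0.6699710870205808 ['side', 'top']
[0, 0, 0, 0] 0.7594
[-2, 0, -0.07, 0] 0.7418
[-2, 0, -0.07, -2] 0.7064
[-2, 1, -0.07, -2] 0.7024
[-1, 0, -0.05, -2] 0.7138
[-3, 2, -0.07, -2] 0.7104
[-4, 0, -0.07, -2] 0.7299
```

View pics/fside.png

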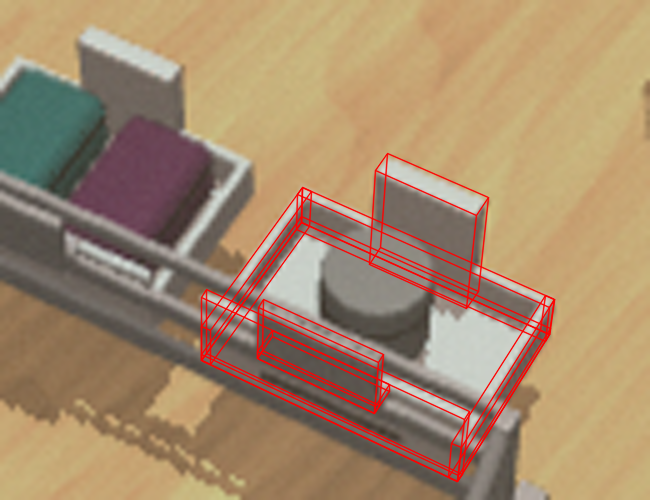

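View pics/ftop.png

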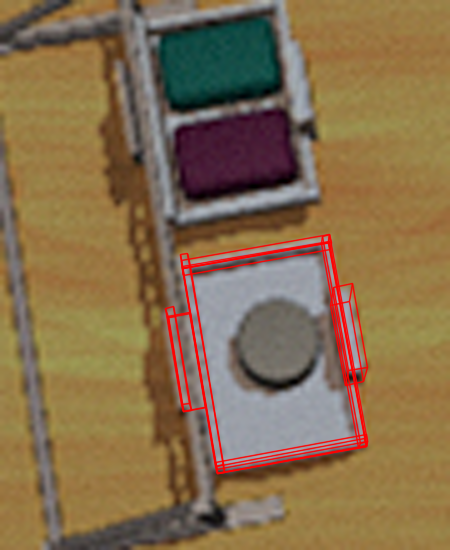

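View pics/rside.png

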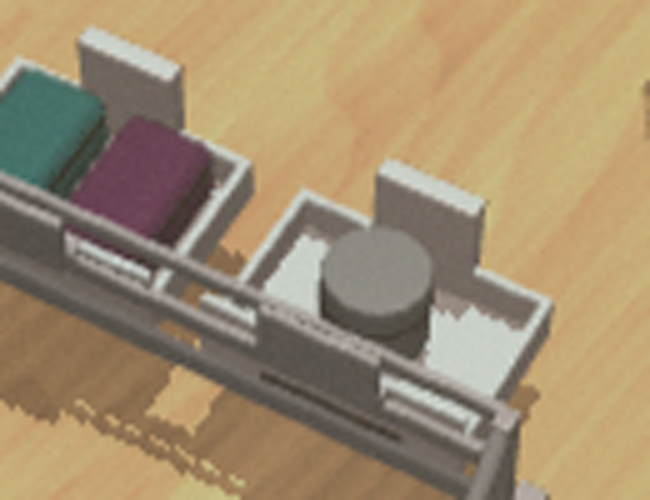

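```bash
python3 - <<'E'
from h import *
from bay import *
t=env.get_image("top"); s=env.get_image("side")
q=atz(t,240+280/5,220+343/5-.0,.077)-SEAT; print("case rel seat mm (top face):",q@bx*1e3,q@by*1e3)
for nm in ("long_case_a","dish","magnifier","brush","jar","headband"):
    print(nm,[(np.round(d["pixel"]).tolist(),round(d["conf"],2)) for d in env.outline_of(nm,t)][:2],[(np.round(d["pixel"]).tolist()) for d in env.outline_of(nm,s)][:2])
o=env.observe(); print(o["time_s"],o["qvel"])
print(env.close_job())
E
```

```text
case rel seat mm (top face): -46.880969833688894 -0.6934809936003916
long_case_a [([241.0, 462.0], 0.94)] [[185.0, 406.0], [195.0, 448.0]]
dish [([204.0, 379.0], 0.57)] [[220.0, 314.0]]
magnifier [([195.0, 422.0], 0.95)] [[188.0, 335.0]]
brush [([210.0, 453.0], 0.7)] [[174.0, 373.0], [185.0, 407.0]]
jar [([178.0, 341.0], 0.93)] [[223.0, 262.0]]
headband [([235.0, 205.0], 0.97)] [[420.0, 153.0]]
31.175 [-0.11630387 -0.03748507 -0.07133103  0.06765655  0.03571581 -0.03513801]
the job is handed in; nothing more can be done
None
```

I hung the white tray in the free place of the rack and let go of it. I then stood the round case in the tray, backed the arm away and handed the job in at about 31 s.

**Tray:** In the final pictures the hook lip is behind the upper rung. The tray lines up with the expected released pose: about 2 mm forward, drooping about 0.07 rad, and about 2 mm off centre along the rungs.

**Case:** It stands upright on the tray floor, about 45 mm in front of the hook point (40 mm is ideal) and within 2–3 mm of centre sideways.

**Other things on the counter:** Everything found in the final pictures was within a few pixels (about 10 mm) of where it started. In the top picture only one of the two oblong cases was found. The side picture showed both.

**A check that disagreed:** The automatic silhouette fit of the hung tray gave unreliable numbers.
- Before the case went in, it gave 3.3 mm high and 0.107 rad of droop.
- Afterwards it did not fit well at all, giving 14 mm high and 0.22 rad, because the case covers part of the tray.
- I relied instead on the overlay in both cameras. The force rise when the tray touched the rung also showed it seated.

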